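# Lay out the shell turtles and ready the varnish

## Task

Get the craft table ready for varnishing: first clear the brush pail off the tray by hanging it by its arched handle on the hook. Then lay all the coconut-shell turtles out in the tray's grid, one in the middle of each cell, lengthwise square with the tray (pointing to or from the robot), filling the row nearest the robot before using the other. Last, hold the varnish jar upright on the mixer's sprung pad, press it fully down for about a second, and stand it back on its coaster; do not tip the jar or disturb the glue bottle, cup and sanding block, and leave everything in its place.

Things in the scene. Friction and masses are not known exactly. Their poses are not given: they have to be found in the camera images.
- tray: Fixed drying tray 240 (x) x 264 (y) x 18 mm: dark board (floor 10 mm above the table) in a pale wooden frame 12 mm wide standing 8 mm above the floor; thin pale flat lines divide it into 2 rows of 3 cells, each 108 mm (tray x) by 80 mm (tray y). Origin: centre of its underside. Its -x side faces the robot, give or take a few degrees of yaw.
- cell_near_left (a point): Centre of the left cell of the row nearest to the robot, on the tray floor (left is +y); its axes are the tray's.
- cell_near_mid (a point): Centre of the middle cell of the row nearest to the robot, on the tray floor (left is +y); its axes are the tray's.
- cell_near_right (a point): Centre of the right cell of the row nearest to the robot, on the tray floor (left is +y); its axes are the tray's.
- cell_far_left (a point): Centre of the left cell of the row farthest from the robot, on the tray floor (left is +y); its axes are the tray's.
- cell_far_mid (a point): Centre of the middle cell of the row farthest from the robot, on the tray floor (left is +y); its axes are the tray's.
- cell_far_right (a point): Centre of the right cell of the row farthest from the robot, on the tray floor (left is +y); its axes are the tray's.
- turtle1: Coconut-shell turtle (4 to 6 alike are present): pale wooden plinth 84 (x) by 52 (y) by 16 mm high; on its centre a dark round shell 50 mm in diameter, sides upright for 20 mm above the plinth, then domed, 52 mm high in all; head (at +x) and flippers, only for looks, reach 23 mm up. 120 g. Origin: centre of the underside, z up. Starts left of the tray. Grip the shell at any yaw.
- turtle2: Coconut-shell turtle (4 to 6 alike are present): pale wooden plinth 84 (x) by 52 (y) by 16 mm high; on its centre a dark round shell 50 mm in diameter, sides upright for 20 mm above the plinth, then domed, 52 mm high in all; head (at +x) and flippers, only for looks, reach 23 mm up. 120 g. Origin: centre of the underside, z up. Starts left of the tray. Grip the shell at any yaw.
- turtle3: Coconut-shell turtle (4 to 6 alike are present): pale wooden plinth 84 (x) by 52 (y) by 16 mm high; on its centre a dark round shell 50 mm in diameter, sides upright for 20 mm above the plinth, then domed, 52 mm high in all; head (at +x) and flippers, only for looks, reach 23 mm up. 120 g. Origin: centre of the underside, z up. Starts left of the tray. Grip the shell at any yaw.
- turtle4: Coconut-shell turtle (4 to 6 alike are present): pale wooden plinth 84 (x) by 52 (y) by 16 mm high; on its centre a dark round shell 50 mm in diameter, sides upright for 20 mm above the plinth, then domed, 52 mm high in all; head (at +x) and flippers, only for looks, reach 23 mm up. 120 g. Origin: centre of the underside, z up. Starts left of the tray. Grip the shell at any yaw.
- turtle5: Coconut-shell turtle (4 to 6 alike are present): pale wooden plinth 84 (x) by 52 (y) by 16 mm high; on its centre a dark round shell 50 mm in diameter, sides upright for 20 mm above the plinth, then domed, 52 mm high in all; head (at +x) and flippers, only for looks, reach 23 mm up. 120 g. Origin: centre of the underside, z up. Starts left of the tray. Grip the shell at any yaw.
- turtle6: Coconut-shell turtle (4 to 6 alike are present): pale wooden plinth 84 (x) by 52 (y) by 16 mm high; on its centre a dark round shell 50 mm in diameter, sides upright for 20 mm above the plinth, then domed, 52 mm high in all; head (at +x) and flippers, only for looks, reach 23 mm up. 120 g. Origin: centre of the underside, z up. Starts left of the tray. Grip the shell at any yaw.
- pail: Metal brush pail, 80 mm across, 62 mm high, with a stiff arch of 9 mm round wire (does not swing) standing over it in the pail's y-z plane; the arch's flat top runs 100 mm along y, its centre line 140 mm above the underside, its legs run down to the rim. About 140 g. Origin: centre of the underside. Starts upright somewhere on the tray.
- pail_bar (a point): Middle of the flat top of the pail's arch, on the wire's centre line; axes as the pail's.
- hook_stand: Fixed stand: wooden base 120 x 130 x 14 mm, post 16 mm thick, and a hook arm (10 mm round bar) whose centre line leaves the post's top 195 mm above the table, runs level 105 mm along the stand's -x and turns straight up for 20 mm (its end is 220 mm above the table). Nothing else rises above the arm. Origin: foot of the post, on the table.
- hook_seat (a point): Point on the top of the hook arm, 65 mm out from the post (40 mm before the upturned tip), 200 mm above the table, where the pail's arch should hang; x axis lies along the arm, -x towards its tip.
- jar: Closed amber varnish jar, body 60 mm in diameter and 64 mm high, steel lid 54 mm in diameter and 20 mm high on top, 84 mm in all, about 280 g. Origin: centre of the underside. Starts upright on the coaster.
- coaster: Fixed round cork coaster, 100 mm in diameter, 5 mm thick. Origin: centre of its underside, on the table.
- mixer_pad (a joint): Travel of the mixer's sprung pad in m: 0 up, 0.012 fully down at its stop. The spring starts to give at 5 N and takes 11 N when fully down; the jar's own weight does not move it. The pad springs back.
- pad_top (a point): Centre of the top face of the mixer's round rubber pad (72 mm in diameter), 65 mm above the table when up; moves down with the pad. The mixer is a fixed grey box 110 x 110 x 40 mm with a black collar up to 46 mm, the sprung pad over its centre. Mixer and coaster may be found in each other's place.
- glue_bottle: Bystander: white glue bottle 48 mm in diameter, 95 mm high, standing beyond the tray. Origin: centre of its underside.
- paper_cup: Bystander: empty paper cup 72 mm across, 85 mm high, standing beyond the tray. Origin: centre of its underside.
- sanding_block: Bystander: cork sanding block 80 x 45 x 30 mm lying beyond the tray. Origin: centre of its underside.

How it is judged:
By the outcome, as a careful person would: the job done as asked, in the order asked, and still so for the second after the job is handed in, with the robot touching nothing.
Of turtle1, turtle2, turtle3, turtle4, turtle5, turtle6 only 4 to 6 are there at a start; the rules pass over those that are not, and their reading is None.
At some moment in a run one of turtle1, turtle2, turtle3, turtle4, turtle5, turtle6 may be knocked a few centimetres aside while the robot is not near it.
It also fails if it takes over 210 s, if anything falls off the work surface, if the arm or the gripper's body presses on something with over 40 N, if the wrist force passes 120 N, or if a joint passes its speed limit or range.

## Robot

A 6-joint arm with a two-finger parallel gripper is mounted at the origin on the work surface. World frame = base frame: x ahead of the robot, y to its left, z up, the work surface at z = 0. Lengths are in m, angles in rad, forces in N, time in s.
With the tool pointing down it reaches from about 0.3 to 0.95 m from the base axis. Payload 3.1 kg.
Tool frame: the origin (TCP) lies at the very end of the fingers, on their centre line; the grasp point (between the pads) lies 19 mm behind it (bot.tcp_to_grasp is the distance from the TCP to the grasp point, in m); z points along the fingers, y is the line along which they close (so a half turn about z gives the same grasp; the last joint's range is limited). The gripper opens to 85 mm and grips with 20 to 120 N. Pads are 22 mm wide; open, the fingers measure 114 mm over their backs; the gripper's body (76 mm by 85 mm) begins 54 mm behind the grasp point. The pads swing forward as they close: fully open they stand 13 mm farther back than shut.
Start: joints at [-1.279, 0.308, 1.634, -0, 1.2, -0.07], TCP at [0.221, -0.585, 0.231] pointing down, gripper open.
Joint ranges: [-3.06, 3.06], [-0.79, 1.96], [0.05, 2.63], [-1.19, 4.34], [0.05, 2.64], [-2.94, 2.94]. Speed limits (rad/s): [2.79, 2.79, 3.14, 3.14, 3.14, 3.14].

## Interface

Orientations are given as a unit quaternion [x, y, z, w].
In Python, from rig import monitor, eyes, bot gives the robot as it stands.
- The arm moves only by the tool play_rows, never from a script. Its argument "increments" is a list of rows, each an object of numbers: "gripper": the opening, from 0 (shut) to 1 (fully open); "dx", "dy", "dz": the shift along the tool's x, y, z in units of 15 cm (1.0 is 15 cm); "ax", "ay", "az": the turn, a rotation vector about the tool's x, y, z in units of pi/2 rad (1.0 is pi/2 rad). In form: [{"gripper": .., "dx": .., "dy": .., "dz": .., "ax": .., "ay": .., "az": ..}, ...]. A call has 1 to 20 rows; each row shifts and turns the commanded pose from where the row before left it, along the tool's axes as they then stand; what a row does not reach is not made up. A row lasts 1/8 s, in which the tool goes at most 62.5 mm and 10.7 degrees, less where a joint would pass 70% of its speed; a pose out of reach is approached as far as the arm can. A call with a number of a shift or a turn outside -1 to 1 is refused whole. A call with a gripper value outside its range is refused whole. The fingers move at their own pace and stop on an object; "force" is the grip in N (left out, the last holds). Time passes only in rows, so rows that do not move let the fingers close. It gives the time, the measured TCP pose, the force, the opening and the grip force at its end, in the units of the state.
- monitor.sense(): the state, without advancing time (a new reading comes with each control period).
- eyes.capture(name): name is "side" or "top" or "wrist"; returns the picture (400x640x3 uint8, red, green, blue); there is no depth.
- eyes.camera_info(name): a dict with "mtx" (3x3 intrinsics, pixels), "cam_to_world" (4x4, takes a point from camera to world coordinates). Camera axes: x right, y down, z forward; pixel columns grow to the right and rows downward; lengths in m; the calibration is good to about 2 mm. The wrist camera is an equidistant fisheye: a pixel r from the principal point sees the ray r / f radians off the axis. A picture is of the moment at which its call begins: read the wrist's pose just before it. camera_info takes no time and is no camera call; for the wrist camera it gives the pose at the moment of the call.
- bot.hand_in(): hands the job in; it is judged then, once.
Trained networks look in the newest picture that a camera, given by its name, has taken for a name from the list of things; names that differ only in an ending like _2 or _b are one class to them, and where a whole thing is asked for, a point or a joint stands for the part that bears it (a point fixed in the world has none). Each returns a list of dicts, best first, with "confidence" (0 to 1); they miss things now and then, are a little off and sometimes report something else, mostly with a low value. They report only what shows in the picture. A call takes as long as a camera call.
- eyes.outline_of(target, camera): "region" (400x640 bool, what is visible of it) and "extent" ([left, top, width, height] in pixels, round what is visible of it).
The state is a dict: "t": time; "qpos": joint angles; "qd": joint speeds; "joint_efforts": joint torques, N m; "tool_pos": TCP position; "ee_rot": TCP orientation; "contact_force": force on the tool from outside, world axes, zero at the start; "wrist_torque": the same for the moment, N m; "grip_width": finger opening in m; "finger_force": force on a finger pad.
Only numpy, scipy, OpenCV 4.12 (cv2) and the standard library are available. Lean on these libraries where they do the work, as an engineer would, in place of code of your own. Each camera call takes 0.05 s, during which the arm holds its last target. There are 200 camera calls.

## Working session

There is one attempt and no reset: what is moved stays moved. The work goes in short steps, Python scripts to look and compute and a tool call to move; the robot and the scene stay as the last step left them, time stands still between calls to the robot, and variables do not carry over. Pictures are saved under pics/ and viewed, at most 15 in all, crops included, and the job is handed in when it is done.

Besides the shell and the picture viewer there is one more tool, called after "Request:" as name(argument=value, ...), one argument or row to a line, values as JSON. play_rows: Moves the arm, as the interface text tells. Its arguments: {"type":"object","properties":{"increments":{"type":"array"},"force":{"type":"number"}},"required":["increments"]}

```bash
ls; mkdir -p pics; python3 - <<'E'
from rig import monitor, eyes, bot
import cv2
s=monitor.sense(); print(s)
for n in ("side","top"):
    im=eyes.capture(n); cv2.imwrite(f"pics/{n}0.png",im[:,:,::-1])
for n in ("side","top","wrist"):
    print(n,eyes.camera_info(n))
E
```

```text
pics
{'t': 0.0, 'qpos': array([-1.27869956e+00,  3.09020911e-01,  1.63523629e+00,  3.38296305e-07,
        1.19969375e+00, -6.97072406e-02]), 'qd': array([-0.00044907,  0.00068842, -0.00010052,  0.00056282, -0.00025693,
        0.0002194 ]), 'joint_efforts': array([ 8.79262025e-04, -4.15251875e+01, -2.76664424e+01, -2.60843353e-04,
        1.00509505e-02,  2.49466346e-06]), 'tool_pos': array([ 0.22095201, -0.58373523,  0.23001349]), 'ee_rot': array([ 9.83681135e-01,  1.79916744e-01, -1.30688805e-04, -1.17188634e-03]), 'contact_force': array([ 0.02157364, -0.38890095,  0.21243971]), 'wrist_torque': array([-0.03301482,  0.04106649,  0.04436071]), 'finger_force': 0.0, 'grip_width': 0.08544061015663115}
side {'mtx': array([[414.36870446,   0.        , 319.66095989],
       [  0.        , 414.36870446, 204.67926448],
       [  0.        ,   0.        ,   1.        ]]), 'cam_to_world': array([[-0.9337476 , -0.24980104,  0.25634909,  0.32381115],
       [-0.35791952,  0.65765412, -0.66286098,  0.65525715],
       [-0.00300567, -0.71069719, -0.70349162,  0.81868634],
       [ 0.        ,  0.
[... 198 characters left out ...]
   ]]), 'cam_to_world': array([[-0.00502489, -0.99273976,  0.12017704,  0.44966706],
       [-0.99980274,  0.00729687,  0.01847272,  0.00779504],
       [-0.01921552, -0.12006051, -0.99258059,  1.11109725],
       [ 0.        ,  0.        ,  0.        ,  1.        ]])}
wrist {'mtx': array([[309.70691629,   0.        , 314.73632066],
       [  0.        , 309.70691629, 197.39050281],
       [  0.        ,   0.        ,   1.        ]]), 'cam_to_world': array([[ 0.35450446, -0.89000644, -0.28673181,  0.2945707 ],
       [-0.93504923, -0.33843628, -0.10556434, -0.55677273],
       [-0.0030875 ,  0.30553139, -0.952177  ,  0.37323301],
       [ 0.        ,  0.        ,  0.        ,  1.        ]])}
```

View pics/top0.png

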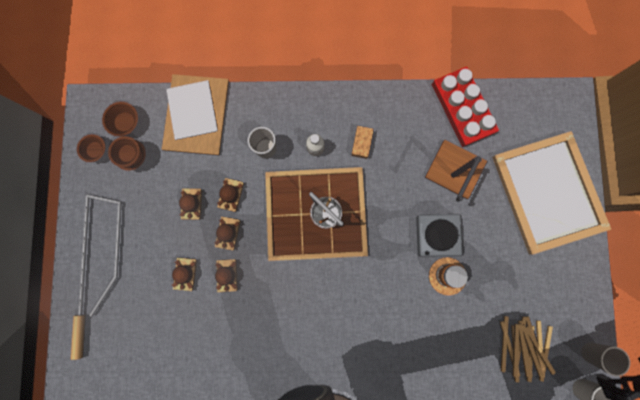

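View pics/side0.png

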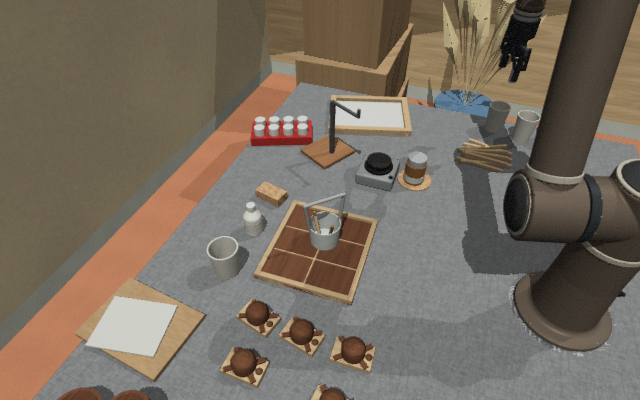

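The top view shows 5 turtles, at (190,204), (229,194), (227,234), (184,274) and (226,276). The tray is at (316,214) with the pail at (326,212). The mixer is at (440,235), the jar on its coaster at (448,276), and the hook stand near (460,170). The side view agrees. Next I'll take outlines and a zoomed montage of the hook and pail.

```bash
cat > h.py <<'E'
import numpy as np, cv2
from rig import monitor, eyes, bot
from scipy.spatial.transform import Rotation as R
def cam(n):
    c=eyes.camera_info(n); return np.array(c["mtx"]),np.array(c["cam_to_world"])
def proj(n,P,c=None):
    K,T=c or cam(n); p=(np.atleast_2d(P)-T[:3,3])@T[:3,:3]
    if n=="wrist":
        r=np.linalg.norm(p[:,:2],axis=1)+1e-12; th=np.arctan2(r,p[:,2]); q=p[:,:2]/r[:,None]*th[:,None]
    else: q=p[:,:2]/p[:,2:]
    return q*[K[0,0],K[1,1]]+K[:2,2]
def ray(n,uv,c=None):
    K,T=c or cam(n); q=(np.atleast_2d(uv)-K[:2,2])/[K[0,0],K[1,1]]
    if n=="wrist":
        r=np.linalg.norm(q,axis=1)+1e-12; d=np.c_[q/r[:,None]*np.sin(r)[:,None],np.cos(r)]
    else: d=np.c_[q,np.ones(len(q))]
    return T[:3,3],d@T[:3,:3].T
def onz(n,uv,z,c=None):
    o,d=ray(n,uv,c); return o+d*((z-o[2])/d[:,2:])
def outl(t,n,mn=0.3):
    return [o for o in eyes.outline_of(t,n) if o["confidence"]>=mn]
def cen(m):
    ys,xs=np.nonzero(m); return np.array([xs.mean(),ys.mean()])
E
python3 - <<'E'
from h import *
a=cv2.imread("pics/top0.png");b=cv2.imread("pics/side0.png")
z=lambda i,x,y,w,h:cv2.resize(i[y:y+h,x:x+w],(400,300),interpolation=cv2.INTER_CUBIC)
cv2.imwrite("pics/m1.png",np.vstack([np.hstack([z(a,266,165,104,78),z(a,400,135,104,78)]),np.hstack([z(b,270,185,104,78),z(b,290,90,104,78)])]))
hs=dict(top=1,side=1)
for n in hs:
    eyes.capture(n); c=cam(n)
    for t in "tray turtle1 pail hook_stand jar coaster pad_top glue_bottle paper_cup sanding_block".split():
        for o in outl(t,n):
            print(n,t,round(o["confidence"],2),o["extent"],cen(o["region"]).round(1),onz(n,cen(o["region"]),0,c)[0].round(3)[:2])
E
```

```text
top tray 0.64 [214.8, 177.8, 30.7, 33.9] [230.1 193.7] [0.623 0.269]
top tray 0.6 [267.6, 165.1, 100.8, 95.3] [314.3 213.7] [0.566 0.037]
top turtle1 0.91 [213.1, 256.3, 25.2, 33.5] [226.4 274.7] [0.402 0.274]
top turtle1 0.82 [176.2, 187.1, 25.4, 33.0] [190.9 203.2] [0.597 0.377]
top turtle1 0.81 [216.2, 216.7, 24.3, 30.3] [227.3 232.9] [0.515 0.274]
top turtle1 0.81 [218.4, 177.8, 28.3, 33.0] [230.2 194.4] [0.621 0.269]
top turtle1 0.68 [266.0, 167.5, 98.7, 92.8] [314.6 213.4] [0.566 0.036]
top turtle1 0.66 [172.5, 253.0, 21.9, 35.5] [184.2 273.6] [0.405 0.389]
top pail 0.71 [309.6, 193.0, 32.3, 33.4] [325.3 210.6] [0.574 0.006]
top pail 0.5 [216.5, 178.4, 28.9, 34.7] [230.2 194.4] [0.621 0.269]
top pail 0.46 [265.2, 166.9, 103.1, 94.5] [314.9 213.8] [0.565 0.035]
top hook_stand 0.67 [424.2, 139.1, 61.3, 62.5] [455.9 169. ] [ 0.687 -0.354]
top jar 0.88 [435.8, 262.5, 28.1, 26.0] [450.9 275.2] [ 0.398 -0.327]
top coaster 0.71 [429.2, 258.5, 34.0, 35.1] [443.  275.8] [ 0.396 -0.306]
top pad_top 0.8 [429.2, 216.7, 29.6, 28.8] [443.1 233.8] [ 0.509 -0.311]
top glue_bottle 0.76 [306.8, 
[... 1070 characters left out ...]
159.9] [ 0.522 -0.369]
side jar 0.76 [404.3, 147.5, 22.1, 35.2] [415.  168.1] [ 0.405 -0.37 ]
side coaster 0.85 [399.4, 171.4, 30.8, 19.9] [414.5 183.1] [ 0.392 -0.301]
side coaster 0.69 [206.4, 239.8, 34.1, 36.6] [223.8 256. ] [0.781 0.139]
side coaster 0.32 [239.1, 297.9, 40.0, 40.1] [258.  317.2] [0.623 0.261]
side pad_top 0.68 [368.4, 154.1, 21.6, 13.4] [378.5 160. ] [ 0.52  -0.369]
side glue_bottle 0.59 [242.8, 203.0, 23.0, 34.4] [252.6 220.4] [0.77  0.005]
side paper_cup 0.61 [210.6, 238.3, 29.7, 40.3] [224.1 256.9] [0.779 0.141]
side sanding_block 0.67 [257.3, 181.5, 31.2, 25.1] [271.  193.5] [ 0.77  -0.109]
side sanding_block 0.5 [311.6, 384.7, 38.4, 15.3] [327.  393.7] [0.424 0.361]
```

View pics/m1.png

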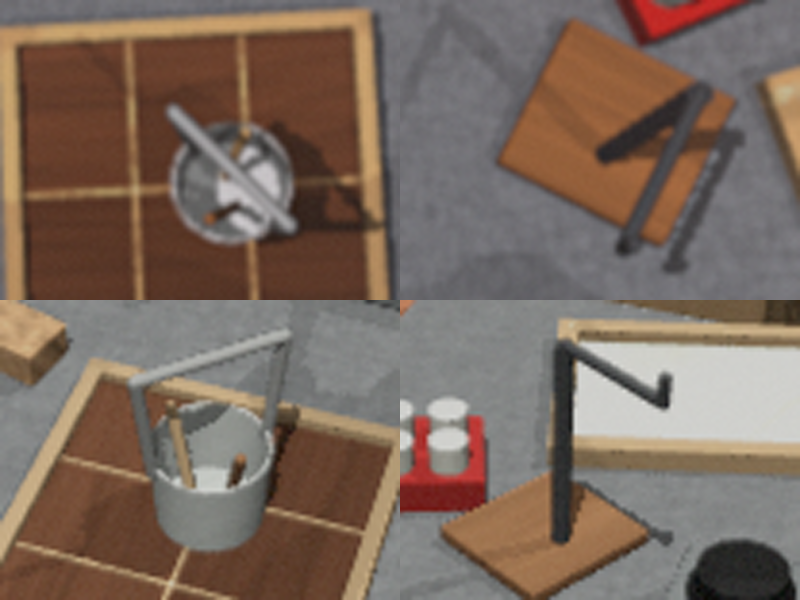

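The montage shows the arch running diagonally, with its ends at about (174,110) and (290,228) in the top crop. The hook's post top is at about (704,90) and its tip at (628,245). I'll triangulate these and fit the tray corners.

```bash
python3 - <<'E'
from h import *
f=lambda x,y,ox,oy,mx,my:[ox+(x-mx)/3.846,oy+(y-my)/3.846]
top={'barA':f(174,110,266,165,0,0),'barB':f(290,228,266,165,0,0),'post':f(704,90,400,135,400,0),'tip':f(628,245,400,135,400,0),'foot':f(603,155,400,135,400,0)}
side={'barA':f(134,382,270,185,0,300),'barB':f(286,334,270,185,0,300),'post':f(565,348,290,90,400,300),'tip':f(664,378,290,90,400,300),'foot':f(560,538,290,90,400,300)}
zs=dict(barA=.15,barB=.15,post=.197,tip=.218,foot=.014)
for k in zs:
    o1,d1=ray("top",top[k]);o2,d2=ray("side",side[k]);d1=d1[0]/np.linalg.norm(d1);d2=d2[0]/np.linalg.norm(d2)
    s=np.linalg.lstsq(np.c_[d1,-d2],o2-o1,rcond=None)[0]
    print(k,(o1+s[0]*d1).round(3),(o2+s[1]*d2).round(3),'z-plane top',onz("top",[top[k]],zs[k])[0].round(3),'side',onz("side",[side[k]],zs[k])[0].round(3))
# turtles: dark shell triangulated at z~.035 via dark blob; plinth yaw via region minAreaRect
im=eyes.capture("top")
# tray: frame outer corners from region
for o in outl("tray","top"):
    if o["extent"][2]>60:
        cs,_=cv2.findContours(o["region"].astype(np.uint8),0,1); c=max(cs,key=cv2.contourArea)
        r=cv2.minAreaRect(c); P=onz("top",cv2.boxPoints(r),.018); print("tray",r,P.round(3)[:,:2],P.mean(0).round(4))
for n in("top","side"):
  if n=="side": im=eyes.capture("side")
  dark=(im.sum(2)<170).astype(np.uint8)
  for o in outl("turtle1",n,.5):
    e=o["extent"]
    if e[2]>60: continue
    m=dark*0; x,y,w,h=[int(v) for v in e]; m[y:y+h,x:x+w]=dark[y:y+h,x:x+w]
    m=m*o["region"].astype(np.uint8)
    m=cv2.morphologyEx(m,cv2.MORPH_OPEN,np.ones((5,5),np.uint8))
    if m.sum()<20: print(n,e,"few");continue
    cs,_=cv2.findContours(o["region"].astype(np.uint8),0,1); r=cv2.minAreaRect(max(cs,key=cv2.contourArea))
    print(n,"turtle",cen(m).round(1),m.sum(),onz(n,cen(m),.034)[0].round(3),np.round(r[1],1),round(r[2],1))
E
```

```text
barA [0.598 0.04  0.147] [0.598 0.04  0.147] z-plane top [0.598 0.04  0.15 ] side [0.597 0.042 0.15 ]
barB [ 0.525 -0.031  0.149] [ 0.526 -0.031  0.149] z-plane top [ 0.524 -0.031  0.15 ] side [ 0.526 -0.029  0.15 ]
post [ 0.671 -0.347  0.185] [ 0.669 -0.348  0.185] z-plane top [ 0.669 -0.343  0.197] side [ 0.663 -0.329  0.197]
tip [ 0.574 -0.288  0.215] [ 0.575 -0.288  0.215] z-plane top [ 0.574 -0.287  0.218] side [ 0.574 -0.283  0.218]
foot [ 0.667 -0.341  0.012] [ 0.667 -0.34   0.012] z-plane top [ 0.666 -0.34   0.014] side [ 0.667 -0.338  0.014]
tray ((315.05487060546875, 213.59727478027344), (89.48821258544922, 100.22480010986328), 87.1375961303711) [[ 0.681  0.176]
 [ 0.692 -0.097]
 [ 0.451 -0.104]
 [ 0.439  0.162]] [0.5656 0.0344 0.018 ]
top [176.5, 255.7, 18.1, 30.8] few
top turtle [196. 203.] 35 [0.593 0.352 0.034] [32. 23.] 90.0
top turtle [233.1 194.8] 118 [0.615 0.253 0.034] [22.6 31.8] 12.5
top [214.8, 258.5, 25.0, 32.0] few
top turtle [232.1 230.4] 71 [0.519 0.254 0.034] [21.6 31.6] 12.5
side [311.1, 383.2, 38.5, 16.8] few
side turtle [246.7 371.7] 91 [0.578 0.39  0.034] [42.9 32.6] 26.6
side turtle [302.7 340.5] 85 [0.502 0.293 0.034] [42.5 30.4] 28.3
side turtle [353.5 360.3] 65 [0.394 0.295 0.034] [42.1 31.2] 17.4
side turtle [261.3 319.6] 106 [0.602 0.28  0.034] [38.5 28.6] 35.8
```

```bash
cat >> h.py <<'E'
def yawof(q): x=R.from_quat(q).apply([1,0,0]); return np.arctan2(x[1],x[0])
def plan(wps,step=.045,s=None):
    """wps: (x,y,z,yawdeg or None,[step]); prints rows per leg: turn first, then shift (both in move units)"""
    s=s or monitor.sense(); p=np.array(s["tool_pos"]); y=yawof(s["ee_rot"])
    print("at",p.round(4),np.degrees(y).round(2),"t",round(s["t"],2))
    for w in wps:
        if w[3] is not None:
            d=-(np.radians(w[3])-y)/(np.pi/2); d=(d+2)%4-2; n=int(np.ceil(abs(d)/.1))
            if n: print(f"  {n} x az {d/n:+.4f}")
            y=np.radians(w[3])
        t=np.array(w[:3],float); D=t-p; n=int(np.ceil(np.linalg.norm(D)/(w[4] if len(w)>4 else step)))
        c,sn=np.cos(y),np.sin(y); u=np.array([c*D[0]+sn*D[1],sn*D[0]-c*D[1],-D[2]])/.15
        if n: print(f"  {n} x dx {u[0]/n:+.4f} dy {u[1]/n:+.4f} dz {u[2]/n:+.4f}")
        p=t
E
python3 - <<'E'
from h import *
a=np.radians(43.8); g=np.array([.5615,.0045])-.028*np.array([np.cos(a),np.sin(a)]); print(g)
plan([(*g,.23,43.8),(*g,.131,None,.025)])
E
```

```text
[ 0.54129071 -0.01488001]
at [ 0.2212 -0.5845  0.2313] 20.73 t 1.45
  3 x az -0.0854
  15 x dx +0.2779 dy -0.0843 dz +0.0006
  4 x dx +0.0000 dy +0.0000 dz +0.1650
```

Request:
play_rows(
  increments=[
    {"gripper": 1, "az": -0.0854},
    {"gripper": 1, "az": -0.0854},
    {"gripper": 1, "az": -0.0854},
    {"gripper": 1, "dx": 0.278, "dy": -0.0843},
    {"gripper": 1, "dx": 0.278, "dy": -0.0843},
    {"gripper": 1, "dx": 0.278, "dy": -0.0843},
    {"gripper": 1, "dx": 0.278, "dy": -0.0843},
    {"gripper": 1, "dx": 0.278, "dy": -0.0843},
    {"gripper": 1, "dx": 0.278, "dy": -0.0843},
    {"gripper": 1, "dx": 0.278, "dy": -0.0843},
    {"gripper": 1, "dx": 0.278, "dy": -0.0843},
    {"gripper": 1, "dx": 0.278, "dy": -0.0843},
    {"gripper": 1, "dx": 0.278, "dy": -0.0843},
    {"gripper": 1, "dx": 0.278, "dy": -0.0843},
    {"gripper": 1, "dx": 0.278, "dy": -0.0843},
    {"gripper": 1, "dx": 0.278, "dy": -0.0843},
    {"gripper": 1, "dx": 0.278, "dy": -0.0843},
    {"gripper": 1, "dx": 0.278, "dy": -0.0843},
  ],
)

```text
schema error: expected keys gripper, dx, dy, dz, ax, ay, az
```

```bash
python3 - <<'E'
from h import *
c=cam("wrist"); im=eyes.capture("wrist"); im=im[:,:,::-1].copy()
for p in proj("wrist",[[.598,.040,.15],[.525,-.031,.15],[.5615,.0045,.01],[.5615,.0045,.15]],c): cv2.circle(im,(int(p[0]),int(p[1])),4,(0,255,0),1)
cv2.imwrite("pics/w1.png",im)
plan([(.5413,-.0149,.131,43.8,.025)])
E
```

```text
at [ 0.2212 -0.5845  0.2313] 20.73 t 1.5
  3 x az -0.0854
  27 x dx +0.1544 dy -0.0468 dz +0.0248
```

View pics/w1.png

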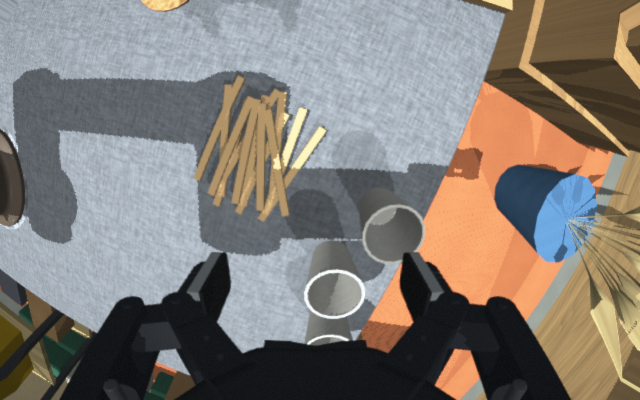

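The move was refused because every row needs all the keys, so this picture only shows the start pose (pencils and cups). I'll send it again with full rows.

Request:
play_rows(
  increments=[
    {"gripper": 1, "dx": 0, "dy": 0, "dz": 0, "ax": 0, "ay": 0, "az": -0.0854},
    {"gripper": 1, "dx": 0, "dy": 0, "dz": 0, "ax": 0, "ay": 0, "az": -0.0854},
    {"gripper": 1, "dx": 0, "dy": 0, "dz": 0, "ax": 0, "ay": 0, "az": -0.0854},
    {"gripper": 1, "dx": 0.278, "dy": -0.0843, "dz": 0, "ax": 0, "ay": 0, "az": 0},
    {"gripper": 1, "dx": 0.278, "dy": -0.0843, "dz": 0, "ax": 0, "ay": 0, "az": 0},
    {"gripper": 1, "dx": 0.278, "dy": -0.0843, "dz": 0, "ax": 0, "ay": 0, "az": 0},
    {"gripper": 1, "dx": 0.278, "dy": -0.0843, "dz": 0, "ax": 0, "ay": 0, "az": 0},
    {"gripper": 1, "dx": 0.278, "dy": -0.0843, "dz": 0, "ax": 0, "ay": 0, "az": 0},
    {"gripper": 1, "dx": 0.278, "dy": -0.0843, "dz": 0, "ax": 0, "ay": 0, "az": 0},
    {"gripper": 1, "dx": 0.278, "dy": -0.0843, "dz": 0, "ax": 0, "ay": 0, "az": 0},
    {"gripper": 1, "dx": 0.278, "dy": -0.0843, "dz": 0, "ax": 0, "ay": 0, "az": 0},
    {"gripper": 1, "dx": 0.278, "dy": -0.0843, "dz": 0, "ax": 0, "ay": 0, "az": 0},
    {"gripper": 1, "dx": 0.278, "dy": -0.0843, "dz": 0, "ax": 0, "ay": 0, "az": 0},
    {"gripper": 1, "dx": 0.278, "dy": -0.0843, "dz": 0, "ax": 0, "ay": 0, "az": 0},
    {"gripper": 1, "dx": 0.278, "dy": -0.0843, "dz": 0, "ax": 0, "ay": 0, "az": 0},
    {"gripper": 1, "dx": 0.278, "dy": -0.0843, "dz": 0, "ax": 0, "ay": 0, "az": 0},
    {"gripper": 1, "dx": 0.278, "dy": -0.0843, "dz": 0, "ax": 0, "ay": 0, "az": 0},
    {"gripper": 1, "dx": 0.278, "dy": -0.0843, "dz": 0, "ax": 0, "ay": 0, "az": 0},
    {"gripper": 1, "dx": 0, "dy": 0, "dz": 0, "ax": 0, "ay": 0, "az": 0},
  ],
)

```text
t: 3.88
tool_pos: [0.5427, -0.0124, 0.2315]
ee_rot: [0.927, 0.375, 0.001, -0.0]
contact_force: [-0.3, -0.6, 1.1]
grip_width: 0.0857
finger_force: 0.0
```

```bash
python3 - <<'E'
from h import *
c=cam("wrist"); im=eyes.capture("wrist"); im=im[:,:,::-1].copy()
cv2.imwrite("pics/w2raw.png",im)
for p in proj("wrist",[[.598,.040,.15],[.525,-.031,.15],[.5615,.0045,.01],[.5615,.0045,.15]],c): cv2.circle(im,(int(p[0]),int(p[1])),4,(0,255,0),1)
cv2.imwrite("pics/w2.png",im)
plan([(.5413,-.0149,.131,43.8,.025)])
E
```

```text
at [ 0.5418 -0.0138  0.2312] 43.94 t 3.92
  1 x az +0.0016
  5 x dx -0.0015 dy +0.0006 dz +0.1337
```

View pics/w2.png

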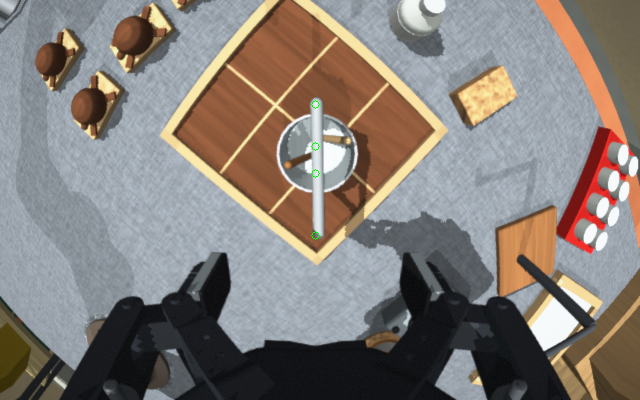

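The projected bar points lie on the arch in the wrist view, from (316,104) to (316,235). Now I'll descend, grip and lift.

Request:
play_rows(
  increments=[
    {"gripper": 1, "dx": 0, "dy": 0, "dz": 0.1337, "ax": 0, "ay": 0, "az": 0},
    {"gripper": 1, "dx": 0, "dy": 0, "dz": 0.1337, "ax": 0, "ay": 0, "az": 0},
    {"gripper": 1, "dx": 0, "dy": 0, "dz": 0.1337, "ax": 0, "ay": 0, "az": 0},
    {"gripper": 1, "dx": 0, "dy": 0, "dz": 0.1337, "ax": 0, "ay": 0, "az": 0},
    {"gripper": 1, "dx": 0, "dy": 0, "dz": 0.1337, "ax": 0, "ay": 0, "az": 0},
    {"gripper": 0, "dx": 0, "dy": 0, "dz": 0, "ax": 0, "ay": 0, "az": 0},
    {"gripper": 0, "dx": 0, "dy": 0, "dz": 0, "ax": 0, "ay": 0, "az": 0},
    {"gripper": 0, "dx": 0, "dy": 0, "dz": 0, "ax": 0, "ay": 0, "az": 0},
    {"gripper": 0, "dx": 0, "dy": 0, "dz": 0, "ax": 0, "ay": 0, "az": 0},
    {"gripper": 0, "dx": 0, "dy": 0, "dz": 0, "ax": 0, "ay": 0, "az": 0},
    {"gripper": 0, "dx": 0, "dy": 0, "dz": 0, "ax": 0, "ay": 0, "az": 0},
    {"gripper": 0, "dx": 0, "dy": 0, "dz": 0, "ax": 0, "ay": 0, "az": 0},
    {"gripper": 0, "dx": 0, "dy": 0, "dz": 0, "ax": 0, "ay": 0, "az": 0},
  ],
  force=60,
)

```text
t: 5.55
tool_pos: [0.5421, -0.0152, 0.1318]
ee_rot: [0.928, 0.373, 0.0, 0.001]
contact_force: [-0.9, -2.3, 5.0]
grip_width: 0.0071
finger_force: 58.9
```

Request:
play_rows(
  increments=[
    {"gripper": 0, "dx": 0, "dy": 0, "dz": -0.12, "ax": 0, "ay": 0, "az": 0},
    {"gripper": 0, "dx": 0, "dy": 0, "dz": -0.12, "ax": 0, "ay": 0, "az": 0},
    {"gripper": 0, "dx": 0, "dy": 0, "dz": -0.12, "ax": 0, "ay": 0, "az": 0},
    {"gripper": 0, "dx": 0, "dy": 0, "dz": -0.12, "ax": 0, "ay": 0, "az": 0},
    {"gripper": 0, "dx": 0, "dy": 0, "dz": -0.12, "ax": 0, "ay": 0, "az": 0},
    {"gripper": 0, "dx": 0, "dy": 0, "dz": 0, "ax": 0, "ay": 0, "az": 0},
    {"gripper": 0, "dx": 0, "dy": 0, "dz": 0, "ax": 0, "ay": 0, "az": 0},
  ],
)

```text
t: 6.42
tool_pos: [0.5411, -0.0148, 0.2206]
ee_rot: [0.928, 0.373, -0.0, -0.0]
contact_force: [0.0, 0.6, -1.7]
grip_width: 0.0065
finger_force: 58.9
```

```bash
python3 - <<'E'
from h import *
c=cam("wrist"); im=eyes.capture("wrist")[:,:,::-1].copy()
s=monitor.sense(); T=s["tool_pos"]; x=R.from_quat(s["ee_rot"]).apply([1,0,0]); z=R.from_quat(s["ee_rot"]).apply([0,0,1])
g=T-.019*z
for d in (-.022,.028,.078):
    p=proj("wrist",[g+d*x],c)[0]; cv2.circle(im,(int(p[0]),int(p[1])),4,(0,255,0),1)
a=np.radians(150.3); arm=np.array([np.cos(a),np.sin(a)]); b=np.radians(60.3); bar=np.array([np.cos(b),np.sin(b)])
seat=np.array([.6105,-.308]); gp=seat-.028*bar
pre=gp+.085*arm
# hook geometry check points seen from here
for P in ([.667,-.340,.2],[.574,-.287,.22],[*seat,.2]):
    p=proj("wrist",[P],c)[0]; cv2.circle(im,(int(p[0]),int(p[1])),4,(255,0,255),1)
cv2.imwrite("pics/w3.png",im); t=eyes.capture("top"); sd=eyes.capture("side")
cv2.imwrite("pics/m3.png",np.vstack([np.hstack([cv2.resize(im,(400,250))]),cv2.resize(sd[90:250,250:506,::-1],(400,250))]))
plan([(*pre,.219,60.3),(*gp,.219,None,.02)])
E
```

```text
at [ 0.5407 -0.0147  0.2199] 43.79 t 6.58
  2 x az -0.0917
  7 x dx -0.2364 dy +0.1152 dz +0.0009
  5 x dx -0.0000 dy +0.1133 dz -0.0000
```

View pics/m3.png

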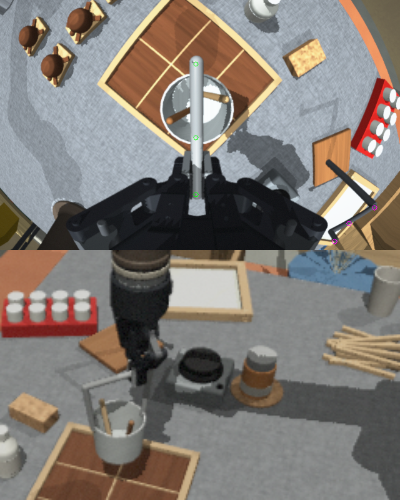

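Request:
play_rows(
  increments=[
    {"gripper": 0, "dx": 0, "dy": 0, "dz": 0, "ax": 0, "ay": 0, "az": -0.0917},
    {"gripper": 0, "dx": 0, "dy": 0, "dz": 0, "ax": 0, "ay": 0, "az": -0.0917},
    {"gripper": 0, "dx": -0.1182, "dy": 0.0576, "dz": 0, "ax": 0, "ay": 0, "az": 0},
    {"gripper": 0, "dx": -0.2364, "dy": 0.1152, "dz": 0, "ax": 0, "ay": 0, "az": 0},
    {"gripper": 0, "dx": -0.2364, "dy": 0.1152, "dz": 0, "ax": 0, "ay": 0, "az": 0},
    {"gripper": 0, "dx": -0.2364, "dy": 0.1152, "dz": 0, "ax": 0, "ay": 0, "az": 0},
    {"gripper": 0, "dx": -0.2364, "dy": 0.1152, "dz": 0, "ax": 0, "ay": 0, "az": 0},
    {"gripper": 0, "dx": -0.2364, "dy": 0.1152, "dz": 0, "ax": 0, "ay": 0, "az": 0},
    {"gripper": 0, "dx": -0.2364, "dy": 0.1152, "dz": 0, "ax": 0, "ay": 0, "az": 0},
    {"gripper": 0, "dx": -0.1182, "dy": 0.0576, "dz": 0, "ax": 0, "ay": 0, "az": 0},
    {"gripper": 0, "dx": 0, "dy": 0, "dz": 0, "ax": 0, "ay": 0, "az": 0},
    {"gripper": 0, "dx": 0, "dy": 0, "dz": 0, "ax": 0, "ay": 0, "az": 0},
  ],
)

```text
t: 8.07
tool_pos: [0.5233, -0.2892, 0.2206]
ee_rot: [0.865, 0.502, 0.0, -0.001]
contact_force: [0.8, -0.8, -1.1]
grip_width: 0.0069
finger_force: 58.8
```

```bash
python3 - <<'E'
from h import *
c=cam("wrist"); im=eyes.capture("wrist")[:,:,::-1].copy()
s=monitor.sense(); T=s["tool_pos"]; x=R.from_quat(s["ee_rot"]).apply([1,0,0]); z=R.from_quat(s["ee_rot"]).apply([0,0,1])
g=T-.019*z
for d in (-.022,.028,.078):
    p=proj("wrist",[g+d*x],c)[0]; cv2.circle(im,(int(p[0]),int(p[1])),3,(0,255,0),1)
a=np.radians(150.3); arm=np.array([np.cos(a),np.sin(a)]); b=np.radians(60.3); bar=np.array([np.cos(b),np.sin(b)])
seat=np.array([.6105,-.308]); gp=seat-.028*bar
for P in ([.667,-.340,.2],[.574,-.287,.22],[*seat,.2]):
    p=proj("wrist",[P],c)[0]; cv2.circle(im,(int(p[0]),int(p[1])),3,(255,0,255),1)
sd=eyes.capture("side")[80:205,290:490,::-1]
cv2.imwrite("pics/m4.png",np.vstack([cv2.resize(im[:240,240:640],(500,300)),cv2.resize(sd,(500,300))]))
plan([(*gp,.219,60.3,.02)])
E
```

```text
at [ 0.5236 -0.2889  0.2208] 60.36 t 8.18
  1 x az +0.0007
  5 x dx -0.0021 dy +0.1132 dz +0.0025
```

View pics/m4.png

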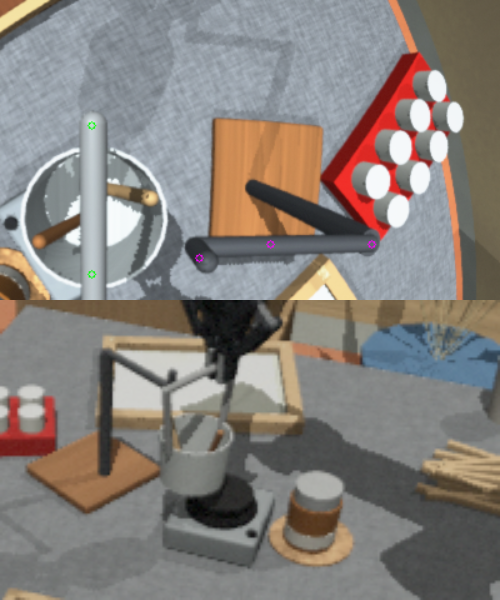

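Request:
play_rows(
  increments=[
    {"gripper": 0, "dx": -0.002, "dy": 0.1132, "dz": 0, "ax": 0, "ay": 0, "az": 0},
    {"gripper": 0, "dx": -0.002, "dy": 0.1132, "dz": 0, "ax": 0, "ay": 0, "az": 0},
    {"gripper": 0, "dx": -0.002, "dy": 0.1132, "dz": 0, "ax": 0, "ay": 0, "az": 0},
    {"gripper": 0, "dx": -0.002, "dy": 0.1132, "dz": 0, "ax": 0, "ay": 0, "az": 0},
    {"gripper": 0, "dx": -0.002, "dy": 0.1132, "dz": 0, "ax": 0, "ay": 0, "az": 0},
    {"gripper": 0, "dx": 0, "dy": 0, "dz": 0, "ax": 0, "ay": 0, "az": 0},
    {"gripper": 0, "dx": 0, "dy": 0, "dz": 0.05, "ax": 0, "ay": 0, "az": 0},
    {"gripper": 0, "dx": 0, "dy": 0, "dz": 0.05, "ax": 0, "ay": 0, "az": 0},
    {"gripper": 0, "dx": 0, "dy": 0, "dz": 0.05, "ax": 0, "ay": 0, "az": 0},
    {"gripper": 0, "dx": 0, "dy": 0, "dz": 0.05, "ax": 0, "ay": 0, "az": 0},
    {"gripper": 0, "dx": 0, "dy": 0, "dz": 0, "ax": 0, "ay": 0, "az": 0},
    {"gripper": 0, "dx": 0, "dy": 0, "dz": 0, "ax": 0, "ay": 0, "az": 0},
  ],
)

```text
t: 9.68
tool_pos: [0.5967, -0.3338, 0.1911]
ee_rot: [0.865, 0.502, 0.0, 0.0]
contact_force: [-0.0, -0.5, -1.6]
grip_width: 0.0069
finger_force: 58.8
```

```bash
python3 - <<'E'
from h import *
print(monitor.sense())
im=eyes.capture("wrist")[:,:,::-1]
sd=eyes.capture("side")[80:180,270:430,::-1]
cv2.imwrite("pics/m5.png",np.vstack([cv2.resize(im[:300,160:640],(480,300)),cv2.resize(sd,(480,300))]))
E
```

```text
{'t': 9.675, 'qpos': array([-5.73798924e-01,  4.54767400e-01,  1.51641281e+00,  3.36680370e-06,
        1.17013550e+00, -5.52081218e-02]), 'qd': array([-0.0001835 , -0.00452902, -0.00765073,  0.00024252, -0.00105388,
        0.00227418]), 'joint_efforts': array([ 5.89116564e-03, -4.80611551e+01, -2.77579969e+01,  4.22659947e-02,
        2.43095675e-02, -3.67670573e-04]), 'tool_pos': array([ 0.59665171, -0.33384422,  0.19111115]), 'ee_rot': array([8.64771018e-01, 5.02166374e-01, 6.42046224e-05, 1.22699120e-04]), 'contact_force': array([-0.00393855, -0.45448614, -1.59773538]), 'wrist_torque': array([-0.04937353, -0.02531616, -0.02222556]), 'finger_force': 58.7961208820343, 'grip_width': 0.006860727723714733}
```

View pics/m5.png

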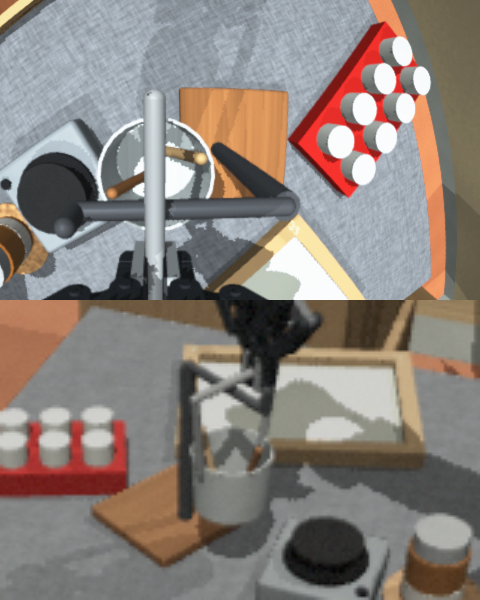

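The arch now straddles the hook arm, with the bar over it. I'll lower the last few mm, release and rise.

Request:
play_rows(
  increments=[
    {"gripper": 0, "dx": 0, "dy": 0, "dz": 0.02, "ax": 0, "ay": 0, "az": 0},
    {"gripper": 0, "dx": 0, "dy": 0, "dz": 0.02, "ax": 0, "ay": 0, "az": 0},
    {"gripper": 0, "dx": 0, "dy": 0, "dz": 0, "ax": 0, "ay": 0, "az": 0},
    {"gripper": 0, "dx": 0, "dy": 0, "dz": 0, "ax": 0, "ay": 0, "az": 0},
  ],
)

```text
t: 10.28
tool_pos: [0.5968, -0.3339, 0.1857]
ee_rot: [0.865, 0.502, 0.0, 0.0]
contact_force: [-1.7, -0.1, 1.9]
grip_width: 0.0065
finger_force: 59.4
```

```bash
python3 -c "
from h import *
s=monitor.sense();print(s['tool_pos'],s['contact_force'])"
```

```text
[ 0.596791   -0.33392087  0.18571237] [-1.71191996 -0.08228578  1.89374363]
```

Request:
play_rows(
  increments=[
    {"gripper": 0.5, "dx": 0, "dy": 0, "dz": 0, "ax": 0, "ay": 0, "az": 0},
    {"gripper": 0.5, "dx": 0, "dy": 0, "dz": 0, "ax": 0, "ay": 0, "az": 0},
    {"gripper": 0.5, "dx": 0, "dy": 0, "dz": 0, "ax": 0, "ay": 0, "az": 0},
    {"gripper": 0.5, "dx": 0, "dy": 0, "dz": 0, "ax": 0, "ay": 0, "az": 0},
    {"gripper": 0.5, "dx": 0, "dy": 0, "dz": 0, "ax": 0, "ay": 0, "az": 0},
    {"gripper": 0.5, "dx": 0, "dy": 0, "dz": -0.1, "ax": 0, "ay": 0, "az": 0},
    {"gripper": 0.5, "dx": 0, "dy": 0, "dz": -0.15, "ax": 0, "ay": 0, "az": 0},
    {"gripper": 0.5, "dx": 0, "dy": 0, "dz": -0.2, "ax": 0, "ay": 0, "az": 0},
    {"gripper": 1, "dx": 0, "dy": 0, "dz": -0.2, "ax": 0, "ay": 0, "az": 0},
  ],
)

```text
t: 11.4
tool_pos: [0.5968, -0.3338, 0.2847]
ee_rot: [0.865, 0.502, 0.0, 0.001]
contact_force: [-0.5, -0.3, -0.5]
grip_width: 0.0595
finger_force: 0.0
```

```bash
python3 - <<'E'
from h import *
plan([(.5,.29,.27,0,.055)])
E
```

```text
at [ 0.5968 -0.3338  0.2847] 60.29 t 11.4
  7 x az +0.0957
  12 x dx -0.0538 dy -0.3466 dz +0.0082
```

Request:
play_rows(
  increments=[
    {"gripper": 1, "dx": 0, "dy": 0, "dz": 0, "ax": 0, "ay": 0, "az": 0.0957},
    {"gripper": 1, "dx": 0, "dy": 0, "dz": 0, "ax": 0, "ay": 0, "az": 0.0957},
    {"gripper": 1, "dx": 0, "dy": 0, "dz": 0, "ax": 0, "ay": 0, "az": 0.0957},
    {"gripper": 1, "dx": 0, "dy": 0, "dz": 0, "ax": 0, "ay": 0, "az": 0.0957},
    {"gripper": 1, "dx": 0, "dy": 0, "dz": 0, "ax": 0, "ay": 0, "az": 0.0957},
    {"gripper": 1, "dx": 0, "dy": 0, "dz": 0, "ax": 0, "ay": 0, "az": 0.0957},
    {"gripper": 1, "dx": 0, "dy": 0, "dz": 0, "ax": 0, "ay": 0, "az": 0.0957},
    {"gripper": 1, "dx": -0.08, "dy": -0.33, "dz": 0, "ax": 0, "ay": 0, "az": 0},
    {"gripper": 1, "dx": -0.08, "dy": -0.33, "dz": 0, "ax": 0, "ay": 0, "az": 0},
    {"gripper": 1, "dx": -0.08, "dy": -0.33, "dz": 0, "ax": 0, "ay": 0, "az": 0},
    {"gripper": 1, "dx": -0.08, "dy": -0.33, "dz": 0, "ax": 0, "ay": 0, "az": 0},
    {"gripper": 1, "dx": -0.08, "dy": -0.33, "dz": 0, "ax": 0, "ay": 0, "az": 0},
    {"gripper": 1, "dx": -0.08, "dy": -0.33, "dz": 0, "ax": 0, "ay": 0, "az": 0},
    {"gripper": 1, "dx": -0.08, "dy": -0.33, "dz": 0, "ax": 0, "ay": 0, "az": 0},
    {"gripper": 1, "dx": -0.08, "dy": -0.33, "dz": 0, "ax": 0, "ay": 0, "az": 0},
    {"gripper": 1, "dx": -0.08, "dy": -0.33, "dz": 0, "ax": 0, "ay": 0, "az": 0},
    {"gripper": 1, "dx": -0.08, "dy": -0.33, "dz": 0, "ax": 0, "ay": 0, "az": 0},
    {"gripper": 1, "dx": -0.08, "dy": -0.33, "dz": 0, "ax": 0, "ay": 0, "az": 0},
    {"gripper": 1, "dx": -0.08, "dy": -0.33, "dz": 0, "ax": 0, "ay": 0, "az": 0},
    {"gripper": 1, "dx": 0, "dy": 0, "dz": 0, "ax": 0, "ay": 0, "az": 0},
    {"gripper": 1, "dx": 0, "dy": 0, "dz": 0, "ax": 0, "ay": 0, "az": 0},
  ],
)

```text
schema error: expected 1 to 20 rows
```

Request:
play_rows(
  increments=[
    {"gripper": 1, "dx": 0, "dy": 0, "dz": 0, "ax": 0, "ay": 0, "az": 0.0957},
    {"gripper": 1, "dx": 0, "dy": 0, "dz": 0, "ax": 0, "ay": 0, "az": 0.0957},
    {"gripper": 1, "dx": 0, "dy": 0, "dz": 0, "ax": 0, "ay": 0, "az": 0.0957},
    {"gripper": 1, "dx": 0, "dy": 0, "dz": 0, "ax": 0, "ay": 0, "az": 0.0957},
    {"gripper": 1, "dx": 0, "dy": 0, "dz": 0, "ax": 0, "ay": 0, "az": 0.0957},
    {"gripper": 1, "dx": 0, "dy": 0, "dz": 0, "ax": 0, "ay": 0, "az": 0.0957},
    {"gripper": 1, "dx": 0, "dy": 0, "dz": 0, "ax": 0, "ay": 0, "az": 0.0957},
    {"gripper": 1, "dx": -0.08, "dy": -0.33, "dz": 0, "ax": 0, "ay": 0, "az": 0},
    {"gripper": 1, "dx": -0.08, "dy": -0.33, "dz": 0, "ax": 0, "ay": 0, "az": 0},
    {"gripper": 1, "dx": -0.08, "dy": -0.33, "dz": 0, "ax": 0, "ay": 0, "az": 0},
    {"gripper": 1, "dx": -0.08, "dy": -0.33, "dz": 0, "ax": 0, "ay": 0, "az": 0},
    {"gripper": 1, "dx": -0.08, "dy": -0.33, "dz": 0, "ax": 0, "ay": 0, "az": 0},
    {"gripper": 1, "dx": -0.08, "dy": -0.33, "dz": 0, "ax": 0, "ay": 0, "az": 0},
    {"gripper": 1, "dx": -0.08, "dy": -0.33, "dz": 0, "ax": 0, "ay": 0, "az": 0},
    {"gripper": 1, "dx": -0.08, "dy": -0.33, "dz": 0, "ax": 0, "ay": 0, "az": 0},
    {"gripper": 1, "dx": -0.08, "dy": -0.33, "dz": 0, "ax": 0, "ay": 0, "az": 0},
    {"gripper": 1, "dx": -0.08, "dy": -0.33, "dz": 0, "ax": 0, "ay": 0, "az": 0},
    {"gripper": 1, "dx": -0.08, "dy": -0.33, "dz": 0, "ax": 0, "ay": 0, "az": 0},
    {"gripper": 1, "dx": 0, "dy": 0, "dz": 0, "ax": 0, "ay": 0, "az": 0},
    {"gripper": 1, "dx": 0, "dy": 0, "dz": 0, "ax": 0, "ay": 0, "az": 0},
  ],
)

```text
t: 13.9
tool_pos: [0.4648, 0.2107, 0.2834]
ee_rot: [1.0, 0.0, 0.001, 0.0]
contact_force: [0.7, -1.1, 0.6]
grip_width: 0.0852
finger_force: 0.0
```

```bash
cat > fit.py <<'E'
from h import *
from scipy.optimize import minimize
th=np.linspace(0,2*np.pi,24,endpoint=False)
box=lambda a,b,z0,z1:np.array([[x,y,z] for x in(-a/2,a/2) for y in(-b/2,b/2) for z in(z0,z1)])
cyl=lambda r,z0,z1:np.array([[r*np.cos(t),r*np.sin(t),z] for t in th for z in(z0,z1)])
TUR=[box(.084,.052,0,.016),np.vstack([cyl(.025,.016,.036),cyl(.0217,.044,.044),cyl(.0125,.05,.05)])]
TRAY=[box(.24,.264,0,.018)]
def sil(parts,pose,n,c,z0,S=4):
    x,y,w=pose; m=np.zeros((400*S//2,640*S//2),np.uint8)
    Rz=np.array([[np.cos(w),-np.sin(w),0],[np.sin(w),np.cos(w),0],[0,0,1]])
    for P in parts:
        if P.shape[0]==8 and n=="wrist":   # densify for fisheye
            P=np.vstack([P[i]+(P[j]-P[i])*t for i in range(8) for j in range(i) for t in np.linspace(0,1,9)])
        q=proj(n,P@Rz.T+[x,y,z0],c)
        h=cv2.convexHull((((q+.5)*S/2-.5)*16).astype(np.int32)); cv2.fillConvexPoly(m,h,1,cv2.LINE_8,4)
    return m
def fit(parts,mask,p0,n,c,z0):
    M=cv2.resize(mask.astype(np.float32),None,fx=2,fy=2,interpolation=cv2.INTER_LINEAR)
    def cost(p):
        s=sil(parts,p,n,c,z0).astype(np.float32); return 1-np.minimum(s,M).sum()/np.maximum(s,M).sum()
    best=None
    for dw in (0,.2,-.2):
        q=np.array(p0)+[0,0,dw]
        r=minimize(cost,q,method="Nelder-Mead",options=dict(initial_simplex=q+np.vstack([np.zeros(3),np.diag([.01,.01,.1])]),xatol=2e-4,fatol=1e-4,maxiter=150))
        if best is None or r.fun<best.fun: best=r
    return best.x,1-best.fun
def wood(im):
    i=im.astype(int); return ((i[:,:,0]-i[:,:,2])>22).astype(np.uint8)
def turtles(n="wrist",im=None,z0=0,mn=.5):
    c=cam(n)
    if im is None: im=eyes.capture(n)
    W=wood(im); out=[]
    for o in outl("turtle1",n,mn):
        k=cv2.dilate(o["region"].astype(np.uint8),np.ones((9,9),np.uint8)); m=W*k
        m=cv2.morphologyEx(m,cv2.MORPH_CLOSE,np.ones((5,5),np.uint8))
        if not m.any(): continue
        p0=onz(n,cen(m),z0+.01,c)[0][:2]
        if m.sum()>8000: continue
        x,v=fit(TUR,m,[*p0,0.],n,c,z0)
        if v>.75: out.append((*x,v))
    return out
E
python3 - <<'E'
from fit import *
for n in ("wrist","top"):
    c=cam(n); im=eyes.capture(n); cv2.imwrite(f"pics/{n}6.png",im[:,:,::-1])
    ov=im[:,:,::-1].copy()
    for t in turtles(n,im):
        print(n,"turtle",np.round(t[:2],4),np.degrees(t[2]).round(1),round(t[3],3))
        s=sil(TUR,t[:3],n,c,0,2); cs,_=cv2.findContours(s,0,1); cv2.drawContours(ov,cs,-1,(0,255,0),1)
    nl,L,st,_=cv2.connectedComponentsWithStats(wood(im)); q=proj(n,[[.566,.034,.018]],c)[0].astype(int)
    nb=L[q[1]-6:q[1]+7,q[0]-6:q[0]+7].ravel(); l=np.bincount(nb[nb>0]).argmax(); m=(L==l).astype(np.uint8)
    m=cv2.morphologyEx(m,cv2.MORPH_CLOSE,np.ones((9,9),np.uint8)); m=cv2.morphologyEx(m,cv2.MORPH_OPEN,np.ones((7,7),np.uint8))
    x,v=fit(TRAY,m,[.566,.034,0.],n,c,0); print(n,"tray",x.round(4),np.degrees(x[2]).round(2),v)
    cs,_=cv2.findContours(sil(TRAY,x,n,c,0,2),0,1); cv2.drawContours(ov,cs,-1,(0,255,0),1)
    cv2.imwrite(f"pics/{n}6o.png",ov)
E
```

```text
wrist turtle [0.6202 0.2656] -13.9 0.953
wrist turtle [0.4018 0.271 ] 3.3 0.943
wrist turtle [0.4058 0.3852] -6.0 0.938
wrist turtle [0.6161 0.394 ] -0.1 0.942
wrist turtle [0.515 0.271] -11.2 0.959
wrist tray [0.5669 0.0314 0.0413] 2.36 0.9845380187034607
top turtle [0.4018 0.272 ] 1.1 0.806
top turtle [0.6193 0.2674] -13.8 0.92
top tray [0.5657 0.0337 0.0433] 2.48 0.9802846312522888
```

View pics/wrist6o.png

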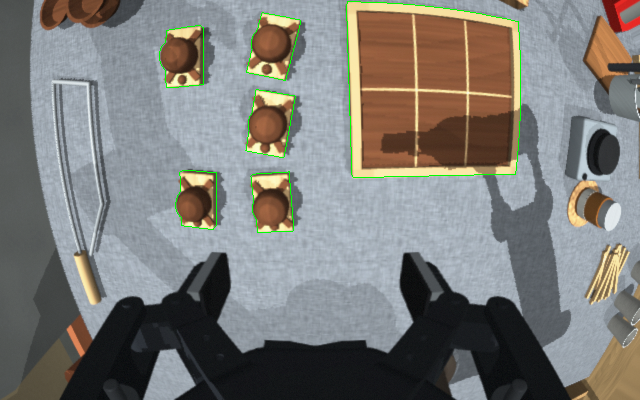

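The fits lie right on all 5 turtles and the tray: tray yaw is about 2.4° and its centre about (0.566, 0.032). I'll plan pick-and-place chains from these.

```bash
cat >> fit.py <<'E'
TC=np.array([.5663,.0322]);TY=np.radians(2.42)
def cell(i,j):  # i:0 near,1 far ; j: 1 left,0 mid,-1 right
    v=np.array([-.054+.108*i,.08*j]); c,s=np.cos(TY),np.sin(TY); return TC+[c*v[0]-s*v[1],s*v[0]+c*v[1]]
def job(t,deg,i,j,hi=.125):
    p=cell(i,j); print("cell",p.round(4))
    plan([(*t,hi,deg,.055),(*t,.017,None,.04),(*t,hi,None,.05),(*p,hi,2.42,.055),(*p,.030,None,.04),(*p,.0275,None)])
E
python3 - <<'E'
from fit import *
job((.515,.271),-11.2,0,1)
E
```

```text
cell [0.509  0.1098]
at [0.465  0.2096 0.2827] -0.11 t 14.1
  2 x az +0.0616
  4 x dx +0.0619 dy -0.1166 dz +0.2628
  3 x dx +0.0000 dy -0.0000 dz +0.2400
  3 x dx +0.0000 dy -0.0000 dz -0.2400
  2 x az -0.0757
  3 x dx -0.0285 dy +0.3572 dz -0.0000
  3 x dx +0.0000 dy +0.0000 dz +0.2111
  1 x dx +0.0000 dy +0.0000 dz +0.0167
```

Request:
play_rows(
  increments=[
    {"gripper": 1, "dx": 0, "dy": 0, "dz": 0, "ax": 0, "ay": 0, "az": 0.0616},
    {"gripper": 1, "dx": 0, "dy": 0, "dz": 0, "ax": 0, "ay": 0, "az": 0.0616},
    {"gripper": 1, "dx": 0.0619, "dy": -0.1166, "dz": 0.2628, "ax": 0, "ay": 0, "az": 0},
    {"gripper": 1, "dx": 0.0619, "dy": -0.1166, "dz": 0.2628, "ax": 0, "ay": 0, "az": 0},
    {"gripper": 1, "dx": 0.0619, "dy": -0.1166, "dz": 0.2628, "ax": 0, "ay": 0, "az": 0},
    {"gripper": 1, "dx": 0.0619, "dy": -0.1166, "dz": 0.2628, "ax": 0, "ay": 0, "az": 0},
    {"gripper": 1, "dx": 0, "dy": 0, "dz": 0, "ax": 0, "ay": 0, "az": 0},
    {"gripper": 1, "dx": 0, "dy": 0, "dz": 0.24, "ax": 0, "ay": 0, "az": 0},
    {"gripper": 1, "dx": 0, "dy": 0, "dz": 0.24, "ax": 0, "ay": 0, "az": 0},
    {"gripper": 1, "dx": 0, "dy": 0, "dz": 0.14, "ax": 0, "ay": 0, "az": 0},
    {"gripper": 1, "dx": 0, "dy": 0, "dz": 0.1, "ax": 0, "ay": 0, "az": 0},
    {"gripper": 1, "dx": 0, "dy": 0, "dz": 0, "ax": 0, "ay": 0, "az": 0},
    {"gripper": 0, "dx": 0, "dy": 0, "dz": 0, "ax": 0, "ay": 0, "az": 0},
    {"gripper": 0, "dx": 0, "dy": 0, "dz": 0, "ax": 0, "ay": 0, "az": 0},
    {"gripper": 0, "dx": 0, "dy": 0, "dz": 0, "ax": 0, "ay": 0, "az": 0},
    {"gripper": 0, "dx": 0, "dy": 0, "dz": 0, "ax": 0, "ay": 0, "az": 0},
    {"gripper": 0, "dx": 0, "dy": 0, "dz": 0, "ax": 0, "ay": 0, "az": 0},
  ],
  force=40,
)

```text
t: 16.23
tool_pos: [0.5156, 0.2728, 0.0186]
ee_rot: [0.995, -0.096, 0.001, -0.0]
contact_force: [-1.7, -1.0, 5.7]
grip_width: 0.0482
finger_force: 41.1
```

Request:
play_rows(
  increments=[
    {"gripper": 0, "dx": 0, "dy": 0, "dz": -0.1, "ax": 0, "ay": 0, "az": 0},
    {"gripper": 0, "dx": 0, "dy": 0, "dz": -0.2, "ax": 0, "ay": 0, "az": 0},
    {"gripper": 0, "dx": 0, "dy": 0, "dz": -0.24, "ax": 0, "ay": 0, "az": 0},
    {"gripper": 0, "dx": 0, "dy": 0, "dz": -0.18, "ax": 0, "ay": 0, "az": 0},
    {"gripper": 0, "dx": 0, "dy": 0, "dz": 0, "ax": 0, "ay": 0, "az": 0},
    {"gripper": 0, "dx": 0, "dy": 0, "dz": 0, "ax": 0, "ay": 0, "az": 0},
  ],
)

```text
t: 16.98
tool_pos: [0.5136, 0.272, 0.1241]
ee_rot: [0.995, -0.097, -0.001, 0.0]
contact_force: [-0.2, -0.8, -1.2]
grip_width: 0.0486
finger_force: 41.8
```

```bash
python3 - <<'E'
from fit import *
p=cell(0,1); plan([(*p,.125,2.42,.055),(*p,.0275,None,.035)])
E
```

```text
at [0.5136 0.272  0.1241] -11.08 t 16.98
  2 x az -0.0750
  3 x dx -0.0254 dy +0.3596 dz -0.0020
  3 x dx +0.0000 dy +0.0000 dz +0.2167
```

Request:
play_rows(
  increments=[
    {"gripper": 0, "dx": 0, "dy": 0, "dz": 0, "ax": 0, "ay": 0, "az": -0.075},
    {"gripper": 0, "dx": 0, "dy": 0, "dz": 0, "ax": 0, "ay": 0, "az": -0.075},
    {"gripper": 0, "dx": -0.019, "dy": 0.2697, "dz": 0, "ax": 0, "ay": 0, "az": 0},
    {"gripper": 0, "dx": -0.019, "dy": 0.2697, "dz": 0, "ax": 0, "ay": 0, "az": 0},
    {"gripper": 0, "dx": -0.019, "dy": 0.2697, "dz": 0, "ax": 0, "ay": 0, "az": 0},
    {"gripper": 0, "dx": -0.019, "dy": 0.2697, "dz": 0, "ax": 0, "ay": 0, "az": 0},
    {"gripper": 0, "dx": 0, "dy": 0, "dz": 0, "ax": 0, "ay": 0, "az": 0},
    {"gripper": 0, "dx": 0, "dy": 0, "dz": 0.2, "ax": 0, "ay": 0, "az": 0},
    {"gripper": 0, "dx": 0, "dy": 0, "dz": 0.2, "ax": 0, "ay": 0, "az": 0},
    {"gripper": 0, "dx": 0, "dy": 0, "dz": 0.13, "ax": 0, "ay": 0, "az": 0},
    {"gripper": 0, "dx": 0, "dy": 0, "dz": 0.07, "ax": 0, "ay": 0, "az": 0},
    {"gripper": 0, "dx": 0, "dy": 0, "dz": 0.034, "ax": 0, "ay": 0, "az": 0},
    {"gripper": 0, "dx": 0, "dy": 0, "dz": 0, "ax": 0, "ay": 0, "az": 0},
    {"gripper": 0, "dx": 0, "dy": 0, "dz": 0, "ax": 0, "ay": 0, "az": 0},
  ],
)

```text
t: 18.73
tool_pos: [0.5106, 0.1103, 0.0304]
ee_rot: [1.0, 0.021, 0.001, -0.0]
contact_force: [0.3, 0.4, -1.1]
grip_width: 0.0482
finger_force: 41.9
```

Request:
play_rows(
  increments=[
    {"gripper": 0.8, "dx": 0, "dy": 0, "dz": 0, "ax": 0, "ay": 0, "az": 0},
    {"gripper": 0.8, "dx": 0, "dy": 0, "dz": 0, "ax": 0, "ay": 0, "az": 0},
    {"gripper": 0.8, "dx": 0, "dy": 0, "dz": 0, "ax": 0, "ay": 0, "az": 0},
    {"gripper": 0.8, "dx": 0, "dy": 0, "dz": -0.1, "ax": 0, "ay": 0, "az": 0},
    {"gripper": 0.8, "dx": 0, "dy": 0, "dz": -0.2, "ax": 0, "ay": 0, "az": 0},
    {"gripper": 1, "dx": 0, "dy": 0, "dz": -0.3, "ax": 0, "ay": 0, "az": 0},
    {"gripper": 1, "dx": 0, "dy": 0, "dz": -0.4, "ax": 0, "ay": 0, "az": 0},
    {"gripper": 1, "dx": -0.2, "dy": 0, "dz": -0.35, "ax": 0, "ay": 0, "az": 0},
    {"gripper": 1, "dx": -0.1, "dy": -0.2, "dz": -0.3, "ax": 0, "ay": 0, "az": 0},
    {"gripper": 1, "dx": 0, "dy": -0.2, "dz": 0, "ax": 0, "ay": 0, "az": 0},
    {"gripper": 1, "dx": 0, "dy": 0, "dz": 0, "ax": 0, "ay": 0, "az": 0},
    {"gripper": 1, "dx": 0, "dy": 0, "dz": 0, "ax": 0, "ay": 0, "az": 0},
  ],
)

```text
t: 20.23
tool_pos: [0.4619, 0.1677, 0.2771]
ee_rot: [1.0, 0.021, -0.0, 0.0]
contact_force: [-0.1, 0.6, -1.1]
grip_width: 0.0857
finger_force: 0.0
```

```bash
cat >> fit.py <<'E'
def survey(name=None):
    n="wrist"; c=cam(n); im=eyes.capture(n); ov=im[:,:,::-1].copy()
    ts=turtles(n,im); res=[]
    for t in ts:
        v=np.array(t[:2])-TC; cs,s=np.cos(TY),np.sin(TY); u=np.array([cs*v[0]+s*v[1],-s*v[0]+cs*v[1]])
        intray=abs(u[0])<.12 and abs(u[1])<.13
        if intray:   # refit on tray floor
            m=np.array(t[:3]); 
            o=c[1][:3,3]; k=(o[2]-.01)/o[2]; xy=o[:2]+(m[:2]-o[:2])*k; v=xy-TC; u=np.array([cs*v[0]+s*v[1],-s*v[0]+cs*v[1]])
            e=np.array([abs(u[0])-.054,(u[1]+.04)%.08-.04]); print("in tray",(u*1e3).round(1),"yaw rel",np.degrees(t[2]-TY).round(1),"iou",round(t[3],2))
        else: print("turtle",np.round(t[:2],4),np.degrees(t[2]).round(1),round(t[3],3))
        cv2.drawContours(ov,cv2.findContours(sil(TUR,t[:3],n,c,0,2),0,1)[0],-1,(0,255,0),1)
    if name: cv2.imwrite(name,ov)
    return ts
E
python3 - <<'E'
from fit import *
survey("pics/s1.png"); job((.4018,.271),3.3,0,0)
E
```

```text
turtle [0.4053 0.3852] -5.2 0.936
turtle [0.6156 0.3947] -0.7 0.895
turtle [0.62   0.2664] -13.9 0.946
cell [0.5123 0.0299]
at [0.462  0.1673 0.2766] 2.37 t 20.32
  1 x az -0.0103
  4 x dx -0.0903 dy -0.1783 dz +0.2527
  3 x dx +0.0000 dy +0.0000 dz +0.2400
  3 x dx +0.0000 dy +0.0000 dz -0.2400
  1 x az +0.0098
  5 x dx +0.1337 dy +0.3274 dz -0.0000
  3 x dx +0.0000 dy +0.0000 dz +0.2111
  1 x dx +0.0000 dy +0.0000 dz +0.0167
```

View pics/s1.png

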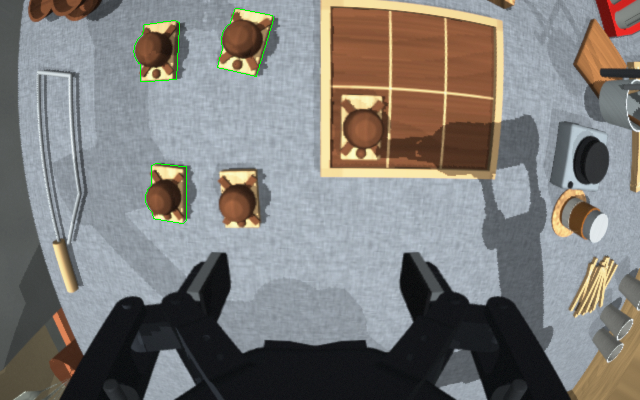

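Turtle 1 sits square in the near-left cell at (362,127). The network missed the turtle at (239,198), which hasn't moved. I'll switch the survey to colour components and carry on.

```bash
cat >> fit.py <<'E'
def survey(name=None,im=None,c=None):
    n="wrist"; c=c or cam(n); im=eyes.capture(n) if im is None else im; ov=im[:,:,::-1].copy()
    tray=sil(TRAY,[*TC,TY],n,c,0,2); big=cv2.dilate(tray,np.ones((5,5),np.uint8)); K=np.ones((5,5),np.uint8)
    W=cv2.morphologyEx(wood(im)*(1-big),cv2.MORPH_OPEN,np.ones((3,3),np.uint8)); W=cv2.morphologyEx(W,cv2.MORPH_CLOSE,K)
    P=im[:,:,0].astype(int); P=(im[:,:,1]>125).astype(np.uint8)*sil([box(.212,.236,.009,.01)],[*TC,TY],n,c,0,2)
    P=cv2.morphologyEx(P,cv2.MORPH_OPEN,K[:3,:3]); 
    for M,z0,mn in ((W,0,900),(P,.01,150)):
        if z0: M=cv2.dilate(M,K)
        k,L,st,ce=cv2.connectedComponentsWithStats(M)
        for i in range(1,k):
            if not mn<st[i,4]<6000: continue
            m=(L==i).astype(np.uint8); g=onz(n,ce[i],z0+.01,c)[0][:2]
            if not(.25<g[0]<.75 and -.15<g[1]<.5): continue
            if z0:
                m=m*P; pts=cv2.findNonZero(m)
                if pts is None: continue
                m=cv2.fillConvexPoly(np.zeros_like(m),cv2.convexHull(pts),1); parts=[TUR[0]]
            else: parts=TUR
            x,v=fit(parts,m,[*g,0.],n,c,z0)
            if v<.8: continue
            if z0:
                u=(x[:2]-TC)@np.array([[np.cos(TY),-np.sin(TY)],[np.sin(TY),np.cos(TY)]])
                print("in tray",(u*1e3).round(1),"yaw rel",np.degrees(x[2]-TY).round(1),"iou",round(v,2))
            else: print("turtle",x[:2].round(4),np.degrees(x[2]).round(1),round(v,3))
            cv2.drawContours(ov,cv2.findContours(sil(parts,x,n,c,z0,2),0,1)[0],-1,(0,255,0),1)
    if name: cv2.imwrite(name,ov)
E
python3 - <<'E'
from fit import *
survey("pics/s2.png")
E
```

```text
turtle [0.6201 0.2669] -13.9 0.947
turtle [0.6159 0.3952] -1.0 0.88
turtle [0.4054 0.3859] -5.2 0.923
turtle [0.4014 0.2723] 3.2 0.943
```

Request:
play_rows(
  increments=[
    {"gripper": 1, "dx": 0, "dy": 0, "dz": 0, "ax": 0, "ay": 0, "az": -0.0103},
    {"gripper": 1, "dx": -0.0903, "dy": -0.179, "dz": 0.2527, "ax": 0, "ay": 0, "az": 0},
    {"gripper": 1, "dx": -0.0903, "dy": -0.179, "dz": 0.2527, "ax": 0, "ay": 0, "az": 0},
    {"gripper": 1, "dx": -0.0903, "dy": -0.179, "dz": 0.2527, "ax": 0, "ay": 0, "az": 0},
    {"gripper": 1, "dx": -0.0903, "dy": -0.179, "dz": 0.2527, "ax": 0, "ay": 0, "az": 0},
    {"gripper": 1, "dx": 0, "dy": 0, "dz": 0, "ax": 0, "ay": 0, "az": 0},
    {"gripper": 1, "dx": 0, "dy": 0, "dz": 0.24, "ax": 0, "ay": 0, "az": 0},
    {"gripper": 1, "dx": 0, "dy": 0, "dz": 0.24, "ax": 0, "ay": 0, "az": 0},
    {"gripper": 1, "dx": 0, "dy": 0, "dz": 0.14, "ax": 0, "ay": 0, "az": 0},
    {"gripper": 1, "dx": 0, "dy": 0, "dz": 0.1, "ax": 0, "ay": 0, "az": 0},
    {"gripper": 1, "dx": 0, "dy": 0, "dz": 0, "ax": 0, "ay": 0, "az": 0},
    {"gripper": 0, "dx": 0, "dy": 0, "dz": 0, "ax": 0, "ay": 0, "az": 0},
    {"gripper": 0, "dx": 0, "dy": 0, "dz": 0, "ax": 0, "ay": 0, "az": 0},
    {"gripper": 0, "dx": 0, "dy": 0, "dz": 0, "ax": 0, "ay": 0, "az": 0},
    {"gripper": 0, "dx": 0, "dy": 0, "dz": 0, "ax": 0, "ay": 0, "az": 0},
    {"gripper": 0, "dx": 0, "dy": 0, "dz": 0, "ax": 0, "ay": 0, "az": 0},
  ],
)

```text
t: 22.38
tool_pos: [0.4031, 0.2727, 0.0192]
ee_rot: [1.0, 0.029, 0.001, -0.0]
contact_force: [-0.5, -1.3, 4.9]
grip_width: 0.0484
finger_force: 40.9
```

Request:
play_rows(
  increments=[
    {"gripper": 0, "dx": 0, "dy": 0, "dz": -0.1, "ax": 0, "ay": 0, "az": 0},
    {"gripper": 0, "dx": 0, "dy": 0, "dz": -0.2, "ax": 0, "ay": 0, "az": 0},
    {"gripper": 0, "dx": 0, "dy": 0, "dz": -0.24, "ax": 0, "ay": 0, "az": 0},
    {"gripper": 0, "dx": 0, "dy": 0, "dz": -0.18, "ax": 0, "ay": 0, "az": 0},
    {"gripper": 0, "dx": 0, "dy": 0, "dz": 0, "ax": 0, "ay": 0, "az": 0},
    {"gripper": 0, "dx": 0, "dy": 0, "dz": 0, "ax": 0, "ay": 0, "az": 0},
  ],
)

```text
t: 23.12
tool_pos: [0.4013, 0.2719, 0.1252]
ee_rot: [1.0, 0.029, -0.0, 0.0]
contact_force: [0.5, -0.9, -0.9]
grip_width: 0.0485
finger_force: 41.9
```

```bash
python3 - <<'E'
from fit import *
p=cell(0,0); plan([(*p,.125,2.42,.04),(*p,.0300,None,.035)])
im=cv2.imread("pics/s1.png")[:,:,::-1]
print("plinth",im[100,348],im[155,350],"board",im[110,405],"line",im[60,389],"shell",im[127,362])
E
```

```text
at [0.4013 0.2719 0.1252] 3.34 t 23.12
  1 x az +0.0103
  7 x dx +0.0959 dy +0.2347 dz +0.0002
  3 x dx +0.0000 dy +0.0000 dz +0.2111
plinth [147 119  84] [251 247 193] board [142  89  59] line [211 178 125] shell [150  94  62]
```

Request:
play_rows(
  increments=[
    {"gripper": 0, "dx": 0, "dy": 0, "dz": 0, "ax": 0, "ay": 0, "az": 0.0103},
    {"gripper": 0, "dx": 0.0959, "dy": 0.2347, "dz": 0, "ax": 0, "ay": 0, "az": 0},
    {"gripper": 0, "dx": 0.0959, "dy": 0.2347, "dz": 0, "ax": 0, "ay": 0, "az": 0},
    {"gripper": 0, "dx": 0.0959, "dy": 0.2347, "dz": 0, "ax": 0, "ay": 0, "az": 0},
    {"gripper": 0, "dx": 0.0959, "dy": 0.2347, "dz": 0, "ax": 0, "ay": 0, "az": 0},
    {"gripper": 0, "dx": 0.0959, "dy": 0.2347, "dz": 0, "ax": 0, "ay": 0, "az": 0},
    {"gripper": 0, "dx": 0.0959, "dy": 0.2347, "dz": 0, "ax": 0, "ay": 0, "az": 0},
    {"gripper": 0, "dx": 0.0959, "dy": 0.2347, "dz": 0, "ax": 0, "ay": 0, "az": 0},
    {"gripper": 0, "dx": 0, "dy": 0, "dz": 0, "ax": 0, "ay": 0, "az": 0},
    {"gripper": 0, "dx": 0, "dy": 0, "dz": 0.2, "ax": 0, "ay": 0, "az": 0},
    {"gripper": 0, "dx": 0, "dy": 0, "dz": 0.2, "ax": 0, "ay": 0, "az": 0},
    {"gripper": 0, "dx": 0, "dy": 0, "dz": 0.13, "ax": 0, "ay": 0, "az": 0},
    {"gripper": 0, "dx": 0, "dy": 0, "dz": 0.07, "ax": 0, "ay": 0, "az": 0},
    {"gripper": 0, "dx": 0, "dy": 0, "dz": 0.037, "ax": 0, "ay": 0, "az": 0},
    {"gripper": 0, "dx": 0, "dy": 0, "dz": 0, "ax": 0, "ay": 0, "az": 0},
    {"gripper": 0, "dx": 0, "dy": 0, "dz": 0, "ax": 0, "ay": 0, "az": 0},
  ],
)

```text
t: 25.12
tool_pos: [0.5137, 0.0303, 0.0307]
ee_rot: [1.0, 0.021, 0.001, 0.0]
contact_force: [0.3, -0.1, -0.3]
grip_width: 0.0481
finger_force: 42.0
```

Request:
play_rows(
  increments=[
    {"gripper": 0.75, "dx": 0, "dy": 0, "dz": 0, "ax": 0, "ay": 0, "az": 0},
    {"gripper": 0.75, "dx": 0, "dy": 0, "dz": 0, "ax": 0, "ay": 0, "az": 0},
    {"gripper": 0.75, "dx": 0, "dy": 0, "dz": 0, "ax": 0, "ay": 0, "az": 0},
    {"gripper": 0.75, "dx": 0, "dy": 0, "dz": -0.1, "ax": 0, "ay": 0, "az": 0},
    {"gripper": 0.75, "dx": 0, "dy": 0, "dz": -0.2, "ax": 0, "ay": 0, "az": 0},
    {"gripper": 1, "dx": 0, "dy": 0, "dz": -0.3, "ax": 0, "ay": 0, "az": 0},
    {"gripper": 1, "dx": 0, "dy": 0, "dz": -0.4, "ax": 0, "ay": 0, "az": 0},
    {"gripper": 1, "dx": -0.2, "dy": -0.3, "dz": -0.35, "ax": 0, "ay": 0, "az": 0},
    {"gripper": 1, "dx": -0.1, "dy": -0.3, "dz": -0.3, "ax": 0, "ay": 0, "az": 0},
    {"gripper": 1, "dx": 0, "dy": -0.3, "dz": 0, "ax": 0, "ay": 0, "az": 0},
    {"gripper": 1, "dx": 0, "dy": 0, "dz": 0, "ax": 0, "ay": 0, "az": 0},
    {"gripper": 1, "dx": 0, "dy": 0, "dz": 0, "ax": 0, "ay": 0, "az": 0},
  ],
)

```text
t: 26.62
tool_pos: [0.4682, 0.1536, 0.2669]
ee_rot: [1.0, 0.021, 0.0, 0.0]
contact_force: [-0.0, 0.4, -0.4]
grip_width: 0.0855
finger_force: 0.0
```

```bash
sed -i 's/^    P=cv2.morphologyEx(P,cv2.MORPH_OPEN,K\[:3,:3\]); /    P=cv2.morphologyEx(P,cv2.MORPH_OPEN,K[:4,:4])/; s/if v<.8: continue/if v<.6: print("poor",g,v); continue/; s/if z0: M=cv2.dilate(M,K)/if z0: M=cv2.dilate(M,np.ones((11,11),np.uint8))/' fit.py
python3 - <<'E'
from fit import *
survey("pics/s3.png"); job((.4054,.3857),-5.2,0,-1)
E
```

```text
turtle [0.62   0.2667] -13.9 0.921
turtle [0.6155 0.3955] 0.5 0.904
turtle [0.4049 0.3854] -6.1 0.93
poor [0.55695962 0.06265689] 0.37353479862213135
poor [0.47519572 0.10613534] 0.30335962772369385
poor [0.47380337 0.0270412 ] 0.11278551816940308
cell [ 0.5157 -0.05  ]
at [0.4682 0.1531 0.2665] 2.4 t 26.68
  1 x az +0.0844
  6 x dx -0.0929 dy -0.2510 dz +0.1572
  3 x dx +0.0000 dy -0.0000 dz +0.2400
  3 x dx +0.0000 dy -0.0000 dz -0.2400
  1 x az -0.0847
  9 x dx +0.0680 dy +0.3259 dz -0.0000
  3 x dx +0.0000 dy +0.0000 dz +0.2111
  1 x dx +0.0000 dy +0.0000 dz +0.0167
```

Request:
play_rows(
  increments=[
    {"gripper": 1, "dx": 0, "dy": 0, "dz": 0, "ax": 0, "ay": 0, "az": 0.0844},
    {"gripper": 1, "dx": -0.0929, "dy": -0.251, "dz": 0.1572, "ax": 0, "ay": 0, "az": 0},
    {"gripper": 1, "dx": -0.0929, "dy": -0.251, "dz": 0.1572, "ax": 0, "ay": 0, "az": 0},
    {"gripper": 1, "dx": -0.0929, "dy": -0.251, "dz": 0.1572, "ax": 0, "ay": 0, "az": 0},
    {"gripper": 1, "dx": -0.0929, "dy": -0.251, "dz": 0.1572, "ax": 0, "ay": 0, "az": 0},
    {"gripper": 1, "dx": -0.0929, "dy": -0.251, "dz": 0.1572, "ax": 0, "ay": 0, "az": 0},
    {"gripper": 1, "dx": -0.0929, "dy": -0.251, "dz": 0.1572, "ax": 0, "ay": 0, "az": 0},
    {"gripper": 1, "dx": 0, "dy": 0, "dz": 0, "ax": 0, "ay": 0, "az": 0},
    {"gripper": 1, "dx": 0, "dy": 0, "dz": 0.24, "ax": 0, "ay": 0, "az": 0},
    {"gripper": 1, "dx": 0, "dy": 0, "dz": 0.24, "ax": 0, "ay": 0, "az": 0},
    {"gripper": 1, "dx": 0, "dy": 0, "dz": 0.14, "ax": 0, "ay": 0, "az": 0},
    {"gripper": 1, "dx": 0, "dy": 0, "dz": 0.1, "ax": 0, "ay": 0, "az": 0},
    {"gripper": 1, "dx": 0, "dy": 0, "dz": 0, "ax": 0, "ay": 0, "az": 0},
    {"gripper": 0, "dx": 0, "dy": 0, "dz": 0, "ax": 0, "ay": 0, "az": 0},
    {"gripper": 0, "dx": 0, "dy": 0, "dz": 0, "ax": 0, "ay": 0, "az": 0},
    {"gripper": 0, "dx": 0, "dy": 0, "dz": 0, "ax": 0, "ay": 0, "az": 0},
    {"gripper": 0, "dx": 0, "dy": 0, "dz": 0, "ax": 0, "ay": 0, "az": 0},
    {"gripper": 0, "dx": 0, "dy": 0, "dz": 0, "ax": 0, "ay": 0, "az": 0},
  ],
)

```text
t: 28.92
tool_pos: [0.4066, 0.3869, 0.0188]
ee_rot: [0.999, -0.045, 0.001, -0.001]
contact_force: [-0.1, -2.2, 5.8]
grip_width: 0.0484
finger_force: 41.2
```

Request:
play_rows(
  increments=[
    {"gripper": 0, "dx": 0, "dy": 0, "dz": -0.1, "ax": 0, "ay": 0, "az": 0},
    {"gripper": 0, "dx": 0, "dy": 0, "dz": -0.2, "ax": 0, "ay": 0, "az": 0},
    {"gripper": 0, "dx": 0, "dy": 0, "dz": -0.24, "ax": 0, "ay": 0, "az": 0},
    {"gripper": 0, "dx": 0, "dy": 0, "dz": -0.18, "ax": 0, "ay": 0, "az": 0},
    {"gripper": 0, "dx": 0, "dy": 0, "dz": 0, "ax": 0, "ay": 0, "az": 0},
    {"gripper": 0, "dx": 0, "dy": 0, "dz": 0, "ax": 0, "ay": 0, "az": 0},
  ],
)

```text
t: 29.68
tool_pos: [0.4049, 0.3859, 0.1244]
ee_rot: [0.999, -0.045, -0.001, 0.0]
contact_force: [-0.3, -0.4, -1.4]
grip_width: 0.0481
finger_force: 41.8
```

```bash
python3 - <<'E'
from fit import *
p=cell(0,-1); plan([(*p,.125,2.42,.045),(*p,.0300,None,.035)])
E
```

```text
at [0.4049 0.3859 0.1244] -5.17 t 29.68
  1 x az -0.0844
  10 x dx +0.0615 dy +0.2935 dz -0.0004
  3 x dx +0.0000 dy +0.0000 dz +0.2111
```

Request:
play_rows(
  increments=[
    {"gripper": 0, "dx": 0, "dy": 0, "dz": 0, "ax": 0, "ay": 0, "az": -0.0874},
    {"gripper": 0, "dx": 0.0615, "dy": 0.2935, "dz": 0, "ax": 0, "ay": 0, "az": 0},
    {"gripper": 0, "dx": 0.0615, "dy": 0.2935, "dz": 0, "ax": 0, "ay": 0, "az": 0},
    {"gripper": 0, "dx": 0.0615, "dy": 0.2935, "dz": 0, "ax": 0, "ay": 0, "az": 0},
    {"gripper": 0, "dx": 0.0615, "dy": 0.2935, "dz": 0, "ax": 0, "ay": 0, "az": 0},
    {"gripper": 0, "dx": 0.0615, "dy": 0.2935, "dz": 0, "ax": 0, "ay": 0, "az": 0},
    {"gripper": 0, "dx": 0.0615, "dy": 0.2935, "dz": 0, "ax": 0, "ay": 0, "az": 0},
    {"gripper": 0, "dx": 0.0615, "dy": 0.2935, "dz": 0, "ax": 0, "ay": 0, "az": 0},
    {"gripper": 0, "dx": 0.0615, "dy": 0.2935, "dz": 0, "ax": 0, "ay": 0, "az": 0},
    {"gripper": 0, "dx": 0.0615, "dy": 0.2935, "dz": 0, "ax": 0, "ay": 0, "az": 0},
    {"gripper": 0, "dx": 0.0615, "dy": 0.2935, "dz": 0, "ax": 0, "ay": 0, "az": 0},
    {"gripper": 0, "dx": 0, "dy": 0, "dz": 0, "ax": 0, "ay": 0, "az": 0},
    {"gripper": 0, "dx": 0, "dy": 0, "dz": 0.2, "ax": 0, "ay": 0, "az": 0},
    {"gripper": 0, "dx": 0, "dy": 0, "dz": 0.2, "ax": 0, "ay": 0, "az": 0},
    {"gripper": 0, "dx": 0, "dy": 0, "dz": 0.13, "ax": 0, "ay": 0, "az": 0},
    {"gripper": 0, "dx": 0, "dy": 0, "dz": 0.07, "ax": 0, "ay": 0, "az": 0},
    {"gripper": 0, "dx": 0, "dy": 0, "dz": 0.035, "ax": 0, "ay": 0, "az": 0},
    {"gripper": 0, "dx": 0, "dy": 0, "dz": 0, "ax": 0, "ay": 0, "az": 0},
    {"gripper": 0, "dx": 0, "dy": 0, "dz": 0, "ax": 0, "ay": 0, "az": 0},
  ],
)

```text
t: 32.05
tool_pos: [0.5193, -0.0491, 0.0306]
ee_rot: [1.0, 0.023, 0.001, 0.0]
contact_force: [-0.6, 0.7, -1.0]
grip_width: 0.0485
finger_force: 42.0
```

Request:
play_rows(
  increments=[
    {"gripper": 0.75, "dx": 0, "dy": 0, "dz": 0, "ax": 0, "ay": 0, "az": 0},
    {"gripper": 0.75, "dx": 0, "dy": 0, "dz": 0, "ax": 0, "ay": 0, "az": 0},
    {"gripper": 0.75, "dx": 0, "dy": 0, "dz": 0, "ax": 0, "ay": 0, "az": 0},
    {"gripper": 0.75, "dx": 0, "dy": 0, "dz": -0.1, "ax": 0, "ay": 0, "az": 0},
    {"gripper": 0.75, "dx": 0, "dy": 0, "dz": -0.2, "ax": 0, "ay": 0, "az": 0},
    {"gripper": 1, "dx": 0, "dy": 0, "dz": -0.3, "ax": 0, "ay": 0, "az": 0},
    {"gripper": 1, "dx": 0, "dy": 0, "dz": -0.4, "ax": 0, "ay": 0, "az": 0},
    {"gripper": 1, "dx": -0.1, "dy": -0.3, "dz": -0.35, "ax": 0, "ay": 0, "az": 0},
    {"gripper": 1, "dx": -0.1, "dy": -0.3, "dz": -0.3, "ax": 0, "ay": 0, "az": 0},
    {"gripper": 1, "dx": 0, "dy": -0.3, "dz": 0, "ax": 0, "ay": 0, "az": 0},
    {"gripper": 1, "dx": 0, "dy": -0.3, "dz": 0, "ax": 0, "ay": 0, "az": 0},
    {"gripper": 1, "dx": 0, "dy": 0, "dz": 0, "ax": 0, "ay": 0, "az": 0},
    {"gripper": 1, "dx": 0, "dy": 0, "dz": 0, "ax": 0, "ay": 0, "az": 0},
  ],
)

```text
t: 33.67
tool_pos: [0.4827, 0.122, 0.2698]
ee_rot: [1.0, 0.024, 0.0, 0.0]
contact_force: [0.7, -0.1, -0.2]
grip_width: 0.0854
finger_force: 0.0
```

```bash
python3 - <<'E'
from fit import *
c=cam("wrist"); im=eyes.capture("wrist"); survey(None,im,c)
ov=im[:,:,::-1].copy()
for j in (1,0,-1):
    cv2.drawContours(ov,cv2.findContours(sil([TUR[0]],[*cell(0,j),TY],"wrist",c,.01,2),0,1)[0],-1,(0,255,0),1)
cv2.drawContours(ov,cv2.findContours(sil(TRAY,[*TC,TY],"wrist",c,0,2),0,1)[0],-1,(0,255,0),1)
cv2.imwrite("pics/s4.png",cv2.resize(ov[0:260,180:580],(800,520)))
job((.62,.2665),-13.9,1,1)
E
```

```text
turtle [0.62   0.2672] -13.7 0.944
turtle [0.6153 0.3958] -1.5 0.938
poor [ 0.6373472 -0.0028385] 0.048530638217926025
poor [0.47834247 0.0444272 ] 0.4124828577041626
cell [0.6169 0.1144]
at [0.4827 0.1215 0.2696] 2.66 t 33.73
  2 x az +0.0920
  5 x dx +0.1312 dy -0.2316 dz +0.1928
  3 x dx +0.0000 dy -0.0000 dz +0.2400
  3 x dx +0.0000 dy -0.0000 dz -0.2400
  2 x az -0.0907
  3 x dx -0.0212 dy +0.3374 dz -0.0000
  3 x dx +0.0000 dy +0.0000 dz +0.2111
  1 x dx +0.0000 dy +0.0000 dz +0.0167
```

View pics/s4.png

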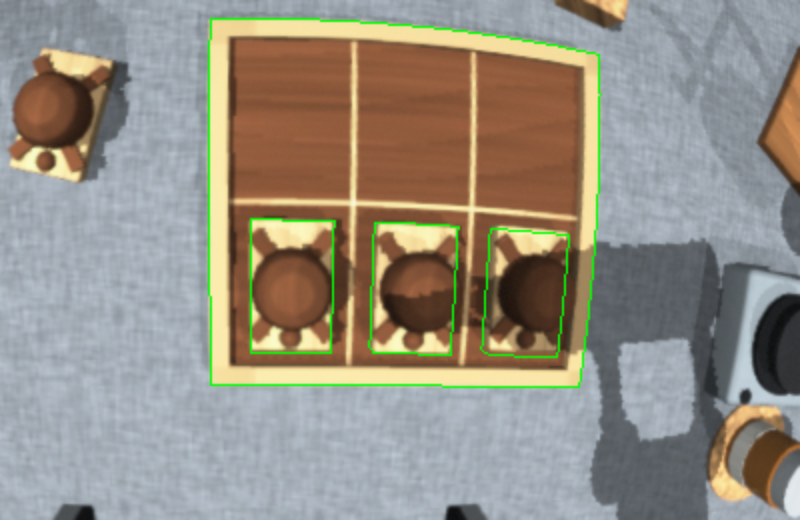

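The three near turtles sit within about 3 mm of their target outlines, between (290,285) and (530,290) in the crop. On to turtle 4, for the far-left cell.

Request:
play_rows(
  increments=[
    {"gripper": 1, "dx": 0, "dy": 0, "dz": 0, "ax": 0, "ay": 0, "az": 0.092},
    {"gripper": 1, "dx": 0, "dy": 0, "dz": 0, "ax": 0, "ay": 0, "az": 0.092},
    {"gripper": 1, "dx": 0.1312, "dy": -0.2316, "dz": 0.1928, "ax": 0, "ay": 0, "az": 0},
    {"gripper": 1, "dx": 0.1312, "dy": -0.2316, "dz": 0.1928, "ax": 0, "ay": 0, "az": 0},
    {"gripper": 1, "dx": 0.1312, "dy": -0.2316, "dz": 0.1928, "ax": 0, "ay": 0, "az": 0},
    {"gripper": 1, "dx": 0.1312, "dy": -0.2316, "dz": 0.1928, "ax": 0, "ay": 0, "az": 0},
    {"gripper": 1, "dx": 0.1312, "dy": -0.2316, "dz": 0.1928, "ax": 0, "ay": 0, "az": 0},
    {"gripper": 1, "dx": 0, "dy": 0, "dz": 0, "ax": 0, "ay": 0, "az": 0},
    {"gripper": 1, "dx": 0, "dy": 0, "dz": 0.24, "ax": 0, "ay": 0, "az": 0},
    {"gripper": 1, "dx": 0, "dy": 0, "dz": 0.24, "ax": 0, "ay": 0, "az": 0},
    {"gripper": 1, "dx": 0, "dy": 0, "dz": 0.14, "ax": 0, "ay": 0, "az": 0},
    {"gripper": 1, "dx": 0, "dy": 0, "dz": 0.1, "ax": 0, "ay": 0, "az": 0},
    {"gripper": 1, "dx": 0, "dy": 0, "dz": 0, "ax": 0, "ay": 0, "az": 0},
    {"gripper": 0, "dx": 0, "dy": 0, "dz": 0, "ax": 0, "ay": 0, "az": 0},
    {"gripper": 0, "dx": 0, "dy": 0, "dz": 0, "ax": 0, "ay": 0, "az": 0},
    {"gripper": 0, "dx": 0, "dy": 0, "dz": 0, "ax": 0, "ay": 0, "az": 0},
    {"gripper": 0, "dx": 0, "dy": 0, "dz": 0, "ax": 0, "ay": 0, "az": 0},
    {"gripper": 0, "dx": 0, "dy": 0, "dz": 0, "ax": 0, "ay": 0, "az": 0},
  ],
)

```text
t: 35.98
tool_pos: [0.6214, 0.2678, 0.0186]
ee_rot: [0.993, -0.121, 0.001, -0.001]
contact_force: [-0.5, -0.8, 5.3]
grip_width: 0.0486
finger_force: 41.9
```

Request:
play_rows(
  increments=[
    {"gripper": 0, "dx": 0, "dy": 0, "dz": -0.1, "ax": 0, "ay": 0, "az": 0},
    {"gripper": 0, "dx": 0, "dy": 0, "dz": -0.2, "ax": 0, "ay": 0, "az": 0},
    {"gripper": 0, "dx": 0, "dy": 0, "dz": -0.24, "ax": 0, "ay": 0, "az": 0},
    {"gripper": 0, "dx": 0, "dy": 0, "dz": -0.18, "ax": 0, "ay": 0, "az": 0},
    {"gripper": 0, "dx": 0, "dy": 0, "dz": 0, "ax": 0, "ay": 0, "az": 0},
    {"gripper": 0, "dx": 0, "dy": 0, "dz": 0, "ax": 0, "ay": 0, "az": 0},
  ],
)

```text
t: 36.72
tool_pos: [0.6189, 0.2669, 0.1235]
ee_rot: [0.993, -0.121, -0.001, 0.0]
contact_force: [0.0, 0.1, -2.4]
grip_width: 0.0481
finger_force: 41.7
```

```bash
python3 - <<'E'
from fit import *
p=cell(1,1); plan([(*p,.125,2.42,.045),(*p,.0300,None,.035)])
E
```

```text
at [0.6189 0.2669 0.1235] -13.88 t 36.73
  2 x az -0.0905
  4 x dx -0.0142 dy +0.2538 dz -0.0025
  3 x dx +0.0000 dy +0.0000 dz +0.2111
```

Request:
play_rows(
  increments=[
    {"gripper": 0, "dx": 0, "dy": 0, "dz": 0, "ax": 0, "ay": 0, "az": -0.0905},
    {"gripper": 0, "dx": 0, "dy": 0, "dz": 0, "ax": 0, "ay": 0, "az": -0.0905},
    {"gripper": 0, "dx": -0.0142, "dy": 0.2538, "dz": 0, "ax": 0, "ay": 0, "az": 0},
    {"gripper": 0, "dx": -0.0142, "dy": 0.2538, "dz": 0, "ax": 0, "ay": 0, "az": 0},
    {"gripper": 0, "dx": -0.0142, "dy": 0.2538, "dz": 0, "ax": 0, "ay": 0, "az": 0},
    {"gripper": 0, "dx": -0.0142, "dy": 0.2538, "dz": 0, "ax": 0, "ay": 0, "az": 0},
    {"gripper": 0, "dx": 0, "dy": 0, "dz": 0, "ax": 0, "ay": 0, "az": 0},
    {"gripper": 0, "dx": 0, "dy": 0, "dz": 0.2, "ax": 0, "ay": 0, "az": 0},
    {"gripper": 0, "dx": 0, "dy": 0, "dz": 0.2, "ax": 0, "ay": 0, "az": 0},
    {"gripper": 0, "dx": 0, "dy": 0, "dz": 0.13, "ax": 0, "ay": 0, "az": 0},
    {"gripper": 0, "dx": 0, "dy": 0, "dz": 0.06, "ax": 0, "ay": 0, "az": 0},
    {"gripper": 0, "dx": 0, "dy": 0, "dz": 0.035, "ax": 0, "ay": 0, "az": 0},
    {"gripper": 0, "dx": 0, "dy": 0, "dz": 0, "ax": 0, "ay": 0, "az": 0},
    {"gripper": 0, "dx": 0, "dy": 0, "dz": 0, "ax": 0, "ay": 0, "az": 0},
  ],
)

```text
t: 38.48
tool_pos: [0.6189, 0.1149, 0.032]
ee_rot: [1.0, 0.021, 0.001, -0.0]
contact_force: [-0.0, 0.7, -1.4]
grip_width: 0.0488
finger_force: 41.8
```

Request:
play_rows(
  increments=[
    {"gripper": 0.75, "dx": 0, "dy": 0, "dz": 0, "ax": 0, "ay": 0, "az": 0},
    {"gripper": 0.75, "dx": 0, "dy": 0, "dz": 0, "ax": 0, "ay": 0, "az": 0},
    {"gripper": 0.75, "dx": 0, "dy": 0, "dz": 0, "ax": 0, "ay": 0, "az": 0},
    {"gripper": 0.75, "dx": 0, "dy": 0, "dz": -0.1, "ax": 0, "ay": 0, "az": 0},
    {"gripper": 0.75, "dx": 0, "dy": 0, "dz": -0.2, "ax": 0, "ay": 0, "az": 0},
    {"gripper": 1, "dx": 0, "dy": 0, "dz": -0.3, "ax": 0, "ay": 0, "az": 0},
    {"gripper": 1, "dx": 0, "dy": 0, "dz": -0.4, "ax": 0, "ay": 0, "az": 0},
    {"gripper": 1, "dx": -0.3, "dy": 0, "dz": -0.25, "ax": 0, "ay": 0, "az": 0},
    {"gripper": 1, "dx": -0.3, "dy": 0, "dz": -0.2, "ax": 0, "ay": 0, "az": 0},
    {"gripper": 1, "dx": -0.3, "dy": 0, "dz": 0, "ax": 0, "ay": 0, "az": 0},
    {"gripper": 1, "dx": 0, "dy": 0, "dz": 0, "ax": 0, "ay": 0, "az": 0},
    {"gripper": 1, "dx": 0, "dy": 0, "dz": 0, "ax": 0, "ay": 0, "az": 0},
  ],
)

```text
t: 39.98
tool_pos: [0.4839, 0.1091, 0.2496]
ee_rot: [1.0, 0.021, 0.001, -0.0]
contact_force: [0.0, 0.7, 0.0]
grip_width: 0.0854
finger_force: 0.0
```

```bash
python3 - <<'E'
from fit import *
survey(); job((.6155,.3957),-1.0,1,0)
E
```

```text
turtle [0.6158 0.3955] -1.2 0.814
poor [0.65066616 0.10609202] 0.4797137975692749
poor [ 0.62089437 -0.00383182] 0.023907899856567383
poor [0.4777533  0.04301777] 0.4402209520339966
cell [0.6203 0.0345]
at [0.4843 0.1091 0.2494] 2.41 t 40.02
  1 x az +0.0379
  7 x dx +0.1202 dy -0.2750 dz +0.1184
  3 x dx +0.0000 dy -0.0000 dz +0.2400
  3 x dx +0.0000 dy -0.0000 dz -0.2400
  1 x az -0.0380
  7 x dx -0.0100 dy +0.3439 dz -0.0000
  3 x dx +0.0000 dy +0.0000 dz +0.2111
  1 x dx +0.0000 dy +0.0000 dz +0.0167
```

Request:
play_rows(
  increments=[
    {"gripper": 1, "dx": 0, "dy": 0, "dz": 0, "ax": 0, "ay": 0, "az": 0.0379},
    {"gripper": 1, "dx": 0.1202, "dy": -0.275, "dz": 0.1184, "ax": 0, "ay": 0, "az": 0},
    {"gripper": 1, "dx": 0.1202, "dy": -0.275, "dz": 0.1184, "ax": 0, "ay": 0, "az": 0},
    {"gripper": 1, "dx": 0.1202, "dy": -0.275, "dz": 0.1184, "ax": 0, "ay": 0, "az": 0},
    {"gripper": 1, "dx": 0.1202, "dy": -0.275, "dz": 0.1184, "ax": 0, "ay": 0, "az": 0},
    {"gripper": 1, "dx": 0.1202, "dy": -0.275, "dz": 0.1184, "ax": 0, "ay": 0, "az": 0},
    {"gripper": 1, "dx": 0.1202, "dy": -0.275, "dz": 0.1184, "ax": 0, "ay": 0, "az": 0},
    {"gripper": 1, "dx": 0.1202, "dy": -0.275, "dz": 0.1184, "ax": 0, "ay": 0, "az": 0},
    {"gripper": 1, "dx": 0, "dy": 0, "dz": 0, "ax": 0, "ay": 0, "az": 0},
    {"gripper": 1, "dx": 0, "dy": 0, "dz": 0.24, "ax": 0, "ay": 0, "az": 0},
    {"gripper": 1, "dx": 0, "dy": 0, "dz": 0.24, "ax": 0, "ay": 0, "az": 0},
    {"gripper": 1, "dx": 0, "dy": 0, "dz": 0.14, "ax": 0, "ay": 0, "az": 0},
    {"gripper": 1, "dx": 0, "dy": 0, "dz": 0.1, "ax": 0, "ay": 0, "az": 0},
    {"gripper": 1, "dx": 0, "dy": 0, "dz": 0, "ax": 0, "ay": 0, "az": 0},
    {"gripper": 0, "dx": 0, "dy": 0, "dz": 0, "ax": 0, "ay": 0, "az": 0},
    {"gripper": 0, "dx": 0, "dy": 0, "dz": 0, "ax": 0, "ay": 0, "az": 0},
    {"gripper": 0, "dx": 0, "dy": 0, "dz": 0, "ax": 0, "ay": 0, "az": 0},
    {"gripper": 0, "dx": 0, "dy": 0, "dz": 0, "ax": 0, "ay": 0, "az": 0},
    {"gripper": 0, "dx": 0, "dy": 0, "dz": 0, "ax": 0, "ay": 0, "az": 0},
  ],
)

```text
t: 42.4
tool_pos: [0.6157, 0.3964, 0.0184]
ee_rot: [1.0, -0.009, 0.002, -0.001]
contact_force: [0.0, -0.8, 5.5]
grip_width: 0.0483
finger_force: 41.9
```

Request:
play_rows(
  increments=[
    {"gripper": 0, "dx": 0, "dy": 0, "dz": -0.1, "ax": 0, "ay": 0, "az": 0},
    {"gripper": 0, "dx": 0, "dy": 0, "dz": -0.2, "ax": 0, "ay": 0, "az": 0},
    {"gripper": 0, "dx": 0, "dy": 0, "dz": -0.24, "ax": 0, "ay": 0, "az": 0},
    {"gripper": 0, "dx": 0, "dy": 0, "dz": -0.18, "ax": 0, "ay": 0, "az": 0},
    {"gripper": 0, "dx": 0, "dy": 0, "dz": 0, "ax": 0, "ay": 0, "az": 0},
    {"gripper": 0, "dx": 0, "dy": 0, "dz": 0, "ax": 0, "ay": 0, "az": 0},
  ],
)

```text
t: 43.15
tool_pos: [0.6132, 0.3951, 0.1228]
ee_rot: [1.0, -0.009, -0.001, 0.001]
contact_force: [-0.0, -0.1, -2.0]
grip_width: 0.0487
finger_force: 41.7
```

```bash
python3 - <<'E'
from fit import *
p=cell(1,0); plan([(*p,.125,2.42,.045),(*p,.0300,None,.035)])
E
```

```text
at [0.6132 0.3951 0.1228] -0.99 t 43.15
  1 x az -0.0379
  9 x dx -0.0061 dy +0.2671 dz -0.0016
  3 x dx +0.0000 dy +0.0000 dz +0.2111
```

Request:
play_rows(
  increments=[
    {"gripper": 0, "dx": 0, "dy": 0, "dz": 0, "ax": 0, "ay": 0, "az": -0.0379},
    {"gripper": 0, "dx": -0.0072, "dy": 0.2671, "dz": 0, "ax": 0, "ay": 0, "az": 0},
    {"gripper": 0, "dx": -0.0072, "dy": 0.2671, "dz": 0, "ax": 0, "ay": 0, "az": 0},
    {"gripper": 0, "dx": -0.0072, "dy": 0.2671, "dz": 0, "ax": 0, "ay": 0, "az": 0},
    {"gripper": 0, "dx": -0.0072, "dy": 0.2671, "dz": 0, "ax": 0, "ay": 0, "az": 0},
    {"gripper": 0, "dx": -0.0072, "dy": 0.2671, "dz": 0, "ax": 0, "ay": 0, "az": 0},
    {"gripper": 0, "dx": -0.0072, "dy": 0.2671, "dz": 0, "ax": 0, "ay": 0, "az": 0},
    {"gripper": 0, "dx": -0.0072, "dy": 0.2671, "dz": 0, "ax": 0, "ay": 0, "az": 0},
    {"gripper": 0, "dx": -0.0072, "dy": 0.2671, "dz": 0, "ax": 0, "ay": 0, "az": 0},
    {"gripper": 0, "dx": -0.0072, "dy": 0.2671, "dz": 0, "ax": 0, "ay": 0, "az": 0},
    {"gripper": 0, "dx": 0, "dy": 0, "dz": 0, "ax": 0, "ay": 0, "az": 0},
    {"gripper": 0, "dx": 0, "dy": 0, "dz": 0.2, "ax": 0, "ay": 0, "az": 0},
    {"gripper": 0, "dx": 0, "dy": 0, "dz": 0.2, "ax": 0, "ay": 0, "az": 0},
    {"gripper": 0, "dx": 0, "dy": 0, "dz": 0.13, "ax": 0, "ay": 0, "az": 0},
    {"gripper": 0, "dx": 0, "dy": 0, "dz": 0.06, "ax": 0, "ay": 0, "az": 0},
    {"gripper": 0, "dx": 0, "dy": 0, "dz": 0.037, "ax": 0, "ay": 0, "az": 0},
    {"gripper": 0, "dx": 0, "dy": 0, "dz": 0, "ax": 0, "ay": 0, "az": 0},
    {"gripper": 0, "dx": 0, "dy": 0, "dz": 0, "ax": 0, "ay": 0, "az": 0},
  ],
)

```text
t: 45.4
tool_pos: [0.6206, 0.0349, 0.0311]
ee_rot: [1.0, 0.021, 0.001, 0.0]
contact_force: [-0.3, 0.4, -1.4]
grip_width: 0.048
finger_force: 41.8
```

Request:
play_rows(
  increments=[
    {"gripper": 0.75, "dx": 0, "dy": 0, "dz": 0, "ax": 0, "ay": 0, "az": 0},
    {"gripper": 0.75, "dx": 0, "dy": 0, "dz": 0, "ax": 0, "ay": 0, "az": 0},
    {"gripper": 0.75, "dx": 0, "dy": 0, "dz": 0, "ax": 0, "ay": 0, "az": 0},
    {"gripper": 0.75, "dx": 0, "dy": 0, "dz": -0.1, "ax": 0, "ay": 0, "az": 0},
    {"gripper": 0.75, "dx": 0, "dy": 0, "dz": -0.2, "ax": 0, "ay": 0, "az": 0},
    {"gripper": 1, "dx": 0, "dy": 0, "dz": -0.3, "ax": 0, "ay": 0, "az": 0},
    {"gripper": 1, "dx": 0, "dy": 0, "dz": -0.4, "ax": 0, "ay": 0, "az": 0},
    {"gripper": 1, "dx": -0.3, "dy": 0.2, "dz": -0.25, "ax": 0, "ay": 0, "az": 0},
    {"gripper": 1, "dx": -0.3, "dy": 0.2, "dz": -0.2, "ax": 0, "ay": 0, "az": 0},
    {"gripper": 1, "dx": -0.3, "dy": 0.2, "dz": 0, "ax": 0, "ay": 0, "az": 0},
    {"gripper": 1, "dx": -0.2, "dy": 0, "dz": 0, "ax": 0, "ay": 0, "az": 0},
    {"gripper": 1, "dx": 0, "dy": 0, "dz": 0, "ax": 0, "ay": 0, "az": 0},
    {"gripper": 1, "dx": 0, "dy": 0, "dz": 0, "ax": 0, "ay": 0, "az": 0},
  ],
)

```text
t: 47.02
tool_pos: [0.4619, -0.0604, 0.2467]
ee_rot: [1.0, 0.021, 0.001, 0.0]
contact_force: [-0.2, -0.6, 0.0]
grip_width: 0.0854
finger_force: 0.0
```

```bash
cat >> fit.py <<'E'
JAR=[cyl(.03,0,.064),cyl(.027,.064,.084)]; COA=[cyl(.05,0,.005)]; MIX=[box(.11,.11,0,.04)]; PAD=[cyl(.036,.055,.065)]
E
python3 - <<'E'
from fit import *
c=cam("wrist"); im=eyes.capture("wrist"); ov=im[:,:,::-1].copy()
s=monitor.sense(); print(s["tool_pos"],np.degrees(yawof(s["ee_rot"])))
fits={}
for t,parts,z0,p0 in (("jar",JAR,.005,(.398,-.31,0)),("coaster",COA+[p+[0,0,.005] for p in JAR],0,(.398,-.305,0)),("pad_top",PAD,0,(.507,-.30,0))):
    for o in outl(t,"wrist",.4)[:2]:
        m=o["region"].astype(np.uint8)
        if t=="coaster":
            for j in outl("jar","wrist",.4)[:1]: m|=j["region"].astype(np.uint8)
        x,v=fit(parts,m,p0,"wrist",c,z0); print(t,o["confidence"],o["extent"],x.round(4),round(v,3)); 
        if v>.7: cv2.drawContours(ov,cv2.findContours(sil(parts,x,"wrist",c,z0,2),0,1)[0],-1,(0,0,255),1)
for i,j in ((0,1),(0,0),(0,-1),(1,1),(1,0)):
    cv2.drawContours(ov,cv2.findContours(sil([TUR[0]],[*cell(i,j),TY],"wrist",c,.01,2),0,1)[0],-1,(0,255,0),1)
cv2.imwrite("pics/s5.png",cv2.resize(ov[0:260,180:580],(800,520)))
cv2.imwrite("pics/s5f.png",ov)
E
```

```text
[ 0.46210638 -0.06031472  0.24647881] 2.4375977828505744
jar 0.7 [468.4, 198.9, 62.1, 57.0] [ 0.3999 -0.3151  0.3302] 0.944
coaster 0.6 [455.4, 186.9, 56.3, 62.5] [ 0.3974 -0.3182  0.1688] 0.921
pad_top 0.73 [480.9, 122.4, 49.8, 58.5] [ 0.5049 -0.2952 -0.2036] 0.932
```

View pics/s5.png

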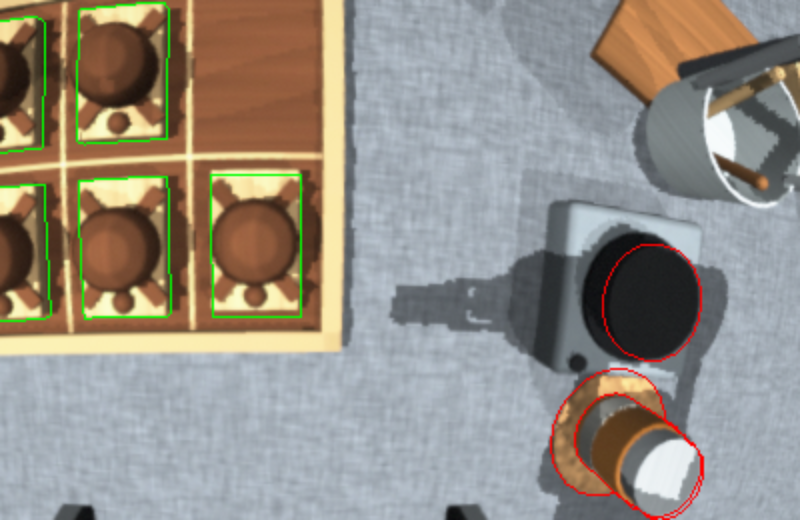

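All five turtles match their cell outlines and the pail hangs on the hook at (740,140). Next I'll turn the tool half round so the wrist camera stays clear of the hook, then look down on the jar and mixer.

Request:
play_rows(
  increments=[
    {"gripper": 1, "dx": 0, "dy": 0, "dz": 0, "ax": 0, "ay": 0, "az": -0.11},
    {"gripper": 1, "dx": 0, "dy": 0, "dz": 0, "ax": 0, "ay": 0, "az": -0.11},
    {"gripper": 1, "dx": 0, "dy": 0, "dz": 0, "ax": 0, "ay": 0, "az": -0.11},
    {"gripper": 1, "dx": 0, "dy": 0, "dz": 0, "ax": 0, "ay": 0, "az": -0.11},
    {"gripper": 1, "dx": 0, "dy": 0, "dz": 0, "ax": 0, "ay": 0, "az": -0.11},
    {"gripper": 1, "dx": 0, "dy": 0, "dz": 0, "ax": 0, "ay": 0, "az": -0.11},
    {"gripper": 1, "dx": 0, "dy": 0, "dz": 0, "ax": 0, "ay": 0, "az": -0.11},
    {"gripper": 1, "dx": 0, "dy": 0, "dz": 0, "ax": 0, "ay": 0, "az": -0.11},
    {"gripper": 1, "dx": 0, "dy": 0, "dz": 0, "ax": 0, "ay": 0, "az": -0.11},
    {"gripper": 1, "dx": 0, "dy": 0, "dz": 0, "ax": 0, "ay": 0, "az": -0.11},
    {"gripper": 1, "dx": 0, "dy": 0, "dz": 0, "ax": 0, "ay": 0, "az": -0.11},
    {"gripper": 1, "dx": 0, "dy": 0, "dz": 0, "ax": 0, "ay": 0, "az": -0.11},
    {"gripper": 1, "dx": 0, "dy": 0, "dz": 0, "ax": 0, "ay": 0, "az": -0.11},
    {"gripper": 1, "dx": 0, "dy": 0, "dz": 0, "ax": 0, "ay": 0, "az": -0.11},
    {"gripper": 1, "dx": 0, "dy": 0, "dz": 0, "ax": 0, "ay": 0, "az": -0.11},
    {"gripper": 1, "dx": 0, "dy": 0, "dz": 0, "ax": 0, "ay": 0, "az": -0.11},
    {"gripper": 1, "dx": 0, "dy": 0, "dz": 0, "ax": 0, "ay": 0, "az": -0.11},
    {"gripper": 1, "dx": 0, "dy": 0, "dz": 0, "ax": 0, "ay": 0, "az": -0.11},
    {"gripper": 1, "dx": 0, "dy": 0, "dz": 0, "ax": 0, "ay": 0, "az": 0},
  ],
)

```text
t: 49.65
tool_pos: [0.4612, -0.0602, 0.2454]
ee_rot: [-0.005, 1.0, 0.0, -0.0]
contact_force: [0.2, -0.4, -0.2]
grip_width: 0.0858
finger_force: 0.0
```

Request:
play_rows(
  increments=[
    {"gripper": 1, "dx": 0, "dy": -0.267, "dz": -0.02, "ax": 0, "ay": 0, "az": 0},
    {"gripper": 1, "dx": 0, "dy": -0.267, "dz": -0.02, "ax": 0, "ay": 0, "az": 0},
    {"gripper": 1, "dx": 0, "dy": -0.267, "dz": -0.02, "ax": 0, "ay": 0, "az": 0},
    {"gripper": 1, "dx": 0, "dy": -0.267, "dz": -0.02, "ax": 0, "ay": 0, "az": 0},
    {"gripper": 1, "dx": 0, "dy": -0.267, "dz": -0.02, "ax": 0, "ay": 0, "az": 0},
    {"gripper": 1, "dx": 0, "dy": -0.267, "dz": -0.02, "ax": 0, "ay": 0, "az": 0},
    {"gripper": 1, "dx": 0, "dy": 0, "dz": 0, "ax": 0, "ay": 0, "az": 0},
    {"gripper": 1, "dx": 0, "dy": 0, "dz": 0, "ax": 0, "ay": 0, "az": 0},
  ],
)

```text
t: 50.65
tool_pos: [0.4633, -0.3001, 0.2631]
ee_rot: [-0.004, 1.0, 0.001, -0.0]
contact_force: [-0.4, 0.4, -0.6]
grip_width: 0.0855
finger_force: 0.0
```

```bash
cat > jm.py <<'E'
from fit import *
def look(name):
    c=cam("wrist"); im=eyes.capture("wrist"); ov=im[:,:,::-1].copy()
    s=monitor.sense(); print(s["tool_pos"].round(4),np.degrees(yawof(s["ee_rot"])).round(2),s["qpos"].round(2))
    JC=COA+[p+[0,0,.005] for p in JAR]
    for t,parts,z0,p0 in (("jar",JAR,.005,(.398,-.315,0)),("coaster",JC,0,(.398,-.315,0)),("pad_top",PAD,0,(.505,-.30,0))):
        for o in outl(t,"wrist",.4)[:1]:
            m=o["region"].astype(np.uint8)
            if t=="coaster":
                for j in outl("jar","wrist",.4)[:1]: m|=j["region"].astype(np.uint8)
            x,v=fit(parts,m,p0,"wrist",c,z0); print(t,round(o["confidence"],2),x[:2].round(4),round(v,3))
            cv2.drawContours(ov,cv2.findContours(sil(parts,x,"wrist",c,z0,2),0,1)[0],-1,(0,0,255),1)
            if t=="pad_top":
                i=im.astype(int).sum(2); d=((i<130)*cv2.dilate(m,np.ones((7,7),np.uint8))).astype(np.uint8)
                x2,v=fit([cyl(.036,.046,.065)],d,x,"wrist",c,0); print("pad dark",x2[:2].round(4),round(v,3))
    cv2.imwrite(name,ov)
E
python3 -c "
from jm import *
look('pics/j1.png')"
```

```text
[ 0.4633 -0.2996  0.2631] -179.42 [-0.65  0.14  1.77  0.    1.23 -2.23]
jar 0.77 [ 0.4002 -0.3138] 0.962
coaster 0.62 [ 0.3973 -0.3177] 0.975
pad_top 0.78 [ 0.5058 -0.2935] 0.956
pad dark [ 0.5033 -0.2982] 0.084
```

View pics/j1.png

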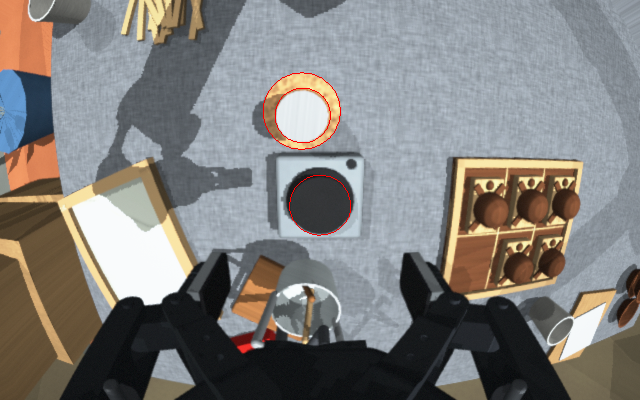

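The fits are clean: jar (0.400,-0.314), coaster (0.397,-0.318), pad (0.5055,-0.294). The pail hangs well and all the turtles are in place. Planning the jar now.

```bash
python3 - <<'E'
from h import *
plan([(.4002,-.314,.13,180,.05),(.4002,-.314,.028,None,.035),(.4002,-.314,.125,None,.045),(.5055,-.294,.125,None,.03),(.5055,-.294,.094,None,.02)])
E
```

```text
at [ 0.4635 -0.2996  0.2636] -179.33 t 50.9
  1 x az +0.0074
  3 x dx +0.1407 dy -0.0320 dz +0.2969
  3 x dx +0.0000 dy +0.0000 dz +0.2267
  3 x dx +0.0000 dy +0.0000 dz -0.2156
  4 x dx -0.1755 dy +0.0333 dz -0.0000
  2 x dx +0.0000 dy +0.0000 dz +0.1033
```

Request:
play_rows(
  increments=[
    {"gripper": 1, "dx": 0, "dy": 0, "dz": 0, "ax": 0, "ay": 0, "az": 0.0074},
    {"gripper": 1, "dx": 0.1407, "dy": -0.032, "dz": 0.2969, "ax": 0, "ay": 0, "az": 0},
    {"gripper": 1, "dx": 0.1407, "dy": -0.032, "dz": 0.2969, "ax": 0, "ay": 0, "az": 0},
    {"gripper": 1, "dx": 0.1407, "dy": -0.032, "dz": 0.2969, "ax": 0, "ay": 0, "az": 0},
    {"gripper": 1, "dx": 0, "dy": 0, "dz": 0, "ax": 0, "ay": 0, "az": 0},
    {"gripper": 1, "dx": 0, "dy": 0, "dz": 0.2, "ax": 0, "ay": 0, "az": 0},
    {"gripper": 1, "dx": 0, "dy": 0, "dz": 0.2, "ax": 0, "ay": 0, "az": 0},
    {"gripper": 1, "dx": 0, "dy": 0, "dz": 0.18, "ax": 0, "ay": 0, "az": 0},
    {"gripper": 1, "dx": 0, "dy": 0, "dz": 0.1, "ax": 0, "ay": 0, "az": 0},
    {"gripper": 1, "dx": 0, "dy": 0, "dz": 0, "ax": 0, "ay": 0, "az": 0},
    {"gripper": 1, "dx": 0, "dy": 0, "dz": 0, "ax": 0, "ay": 0, "az": 0},
  ],
)

```text
t: 52.28
tool_pos: [0.4015, -0.316, 0.0295]
ee_rot: [0.0, 1.0, -0.001, 0.001]
contact_force: [0.3, -0.4, -0.1]
grip_width: 0.0856
finger_force: 0.0
```

Request:
play_rows(
  increments=[
    {"gripper": 0, "dx": 0, "dy": 0, "dz": 0, "ax": 0, "ay": 0, "az": 0},
    {"gripper": 0, "dx": 0, "dy": 0, "dz": 0, "ax": 0, "ay": 0, "az": 0},
    {"gripper": 0, "dx": 0, "dy": 0, "dz": 0, "ax": 0, "ay": 0, "az": 0},
    {"gripper": 0, "dx": 0, "dy": 0, "dz": 0, "ax": 0, "ay": 0, "az": 0},
    {"gripper": 0, "dx": 0, "dy": 0, "dz": 0, "ax": 0, "ay": 0, "az": 0},
  ],
  force=60,
)

```text
t: 52.9
tool_pos: [0.4009, -0.3155, 0.0294]
ee_rot: [0.001, 1.0, -0.0, 0.001]
contact_force: [-0.5, 1.4, 5.4]
grip_width: 0.0587
finger_force: 64.5
```

Request:
play_rows(
  increments=[
    {"gripper": 0, "dx": 0, "dy": 0, "dz": -0.1, "ax": 0, "ay": 0, "az": 0},
    {"gripper": 0, "dx": 0, "dy": 0, "dz": -0.2, "ax": 0, "ay": 0, "az": 0},
    {"gripper": 0, "dx": 0, "dy": 0, "dz": -0.2, "ax": 0, "ay": 0, "az": 0},
    {"gripper": 0, "dx": 0, "dy": 0, "dz": -0.15, "ax": 0, "ay": 0, "az": 0},
    {"gripper": 0, "dx": 0, "dy": 0, "dz": 0, "ax": 0, "ay": 0, "az": 0},
    {"gripper": 0, "dx": 0, "dy": 0, "dz": 0, "ax": 0, "ay": 0, "az": 0},
    {"gripper": 0, "dx": 0, "dy": 0, "dz": 0, "ax": 0, "ay": 0, "az": 0},
  ],
)

```text
t: 53.78
tool_pos: [0.3991, -0.3141, 0.1241]
ee_rot: [0.0, 1.0, 0.001, -0.001]
contact_force: [0.8, 0.6, -3.3]
grip_width: 0.0586
finger_force: 65.0
```

```bash
python3 - <<'E'
from h import *
s=monitor.sense(); print(s["contact_force"],s["wrist_torque"])
plan([(.5055,-.294,.125,180,.025),(.5055,-.294,.094,None,.02)])
E
```

```text
[ 0.83702019  0.59944453 -3.26438474] [-0.05018282  0.00034006 -0.0401994 ]
at [ 0.3991 -0.3141  0.1241] 179.95 t 53.77
  1 x az -0.0006
  5 x dx -0.1419 dy +0.0268 dz -0.0011
  2 x dx +0.0000 dy +0.0000 dz +0.1033
```

Request:
play_rows(
  increments=[
    {"gripper": 0, "dx": -0.07, "dy": 0.013, "dz": 0, "ax": 0, "ay": 0, "az": 0},
    {"gripper": 0, "dx": -0.142, "dy": 0.027, "dz": 0, "ax": 0, "ay": 0, "az": 0},
    {"gripper": 0, "dx": -0.142, "dy": 0.027, "dz": 0, "ax": 0, "ay": 0, "az": 0},
    {"gripper": 0, "dx": -0.142, "dy": 0.027, "dz": 0, "ax": 0, "ay": 0, "az": 0},
    {"gripper": 0, "dx": -0.142, "dy": 0.027, "dz": 0, "ax": 0, "ay": 0, "az": 0},
    {"gripper": 0, "dx": -0.07, "dy": 0.013, "dz": 0, "ax": 0, "ay": 0, "az": 0},
    {"gripper": 0, "dx": 0, "dy": 0, "dz": 0.07, "ax": 0, "ay": 0, "az": 0},
    {"gripper": 0, "dx": 0, "dy": 0, "dz": 0.07, "ax": 0, "ay": 0, "az": 0},
    {"gripper": 0, "dx": 0, "dy": 0, "dz": 0.05, "ax": 0, "ay": 0, "az": 0},
    {"gripper": 0, "dx": 0, "dy": 0, "dz": 0, "ax": 0, "ay": 0, "az": 0},
    {"gripper": 0, "dx": 0, "dy": 0, "dz": 0, "ax": 0, "ay": 0, "az": 0},
  ],
)

```text
t: 55.15
tool_pos: [0.5062, -0.2953, 0.0972]
ee_rot: [0.001, 1.0, -0.0, 0.0]
contact_force: [0.7, -0.5, -2.3]
grip_width: 0.059
finger_force: 65.0
```

```bash
python3 - <<'E'
from h import *
im=eyes.capture("wrist")[60:300,160:480,::-1]; sd=eyes.capture("side")[85:205,300:460,::-1]
cv2.imwrite("pics/j2.png",np.hstack([cv2.resize(im,(400,300)),cv2.resize(sd,(400,300),interpolation=cv2.INTER_CUBIC)]))
s=monitor.sense(); print(s["tool_pos"],s["contact_force"])
E
```

```text
[ 0.50656514 -0.29537565  0.09757087] [ 0.10765018  0.20514862 -2.27309504]
```

View pics/j2.png

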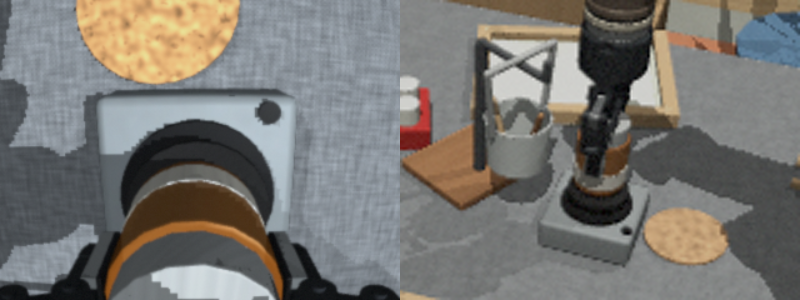

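The jar is centred over the pad, about 8 mm above it. Pressing in steps.

Request:
play_rows(
  increments=[
    {"gripper": 0, "dx": 0, "dy": 0, "dz": 0.025, "ax": 0, "ay": 0, "az": 0},
    {"gripper": 0, "dx": 0, "dy": 0, "dz": 0.025, "ax": 0, "ay": 0, "az": 0},
    {"gripper": 0, "dx": 0, "dy": 0, "dz": 0.02, "ax": 0, "ay": 0, "az": 0},
    {"gripper": 0, "dx": 0, "dy": 0, "dz": 0.02, "ax": 0, "ay": 0, "az": 0},
    {"gripper": 0, "dx": 0, "dy": 0, "dz": 0.02, "ax": 0, "ay": 0, "az": 0},
    {"gripper": 0, "dx": 0, "dy": 0, "dz": 0.015, "ax": 0, "ay": 0, "az": 0},
    {"gripper": 0, "dx": 0, "dy": 0, "dz": 0, "ax": 0, "ay": 0, "az": 0},
  ],
  force=90,
)

```text
t: 56.12
tool_pos: [0.5065, -0.2951, 0.0791]
ee_rot: [0.0, 1.0, -0.0, 0.0]
contact_force: [-2.0, 1.8, 7.0]
grip_width: 0.0588
finger_force: 97.0
```

Request:
play_rows(
  increments=[
    {"gripper": 0, "dx": 0, "dy": 0, "dz": 0.015, "ax": 0, "ay": 0, "az": 0},
    {"gripper": 0, "dx": 0, "dy": 0, "dz": 0.01, "ax": 0, "ay": 0, "az": 0},
    {"gripper": 0, "dx": 0, "dy": 0, "dz": 0, "ax": 0, "ay": 0, "az": 0},
  ],
)

```text
t: 56.5
tool_pos: [0.5066, -0.2951, 0.0775]
ee_rot: [0.0, 1.0, 0.0, -0.0]
contact_force: [-6.1, 3.1, 16.6]
grip_width: 0.0586
finger_force: 99.1
```

Request:
play_rows(
  increments=[
    {"gripper": 0, "dx": 0, "dy": 0, "dz": 0, "ax": 0, "ay": 0, "az": 0},
    {"gripper": 0, "dx": 0, "dy": 0, "dz": 0, "ax": 0, "ay": 0, "az": 0},
    {"gripper": 0, "dx": 0, "dy": 0, "dz": 0, "ax": 0, "ay": 0, "az": 0},
    {"gripper": 0, "dx": 0, "dy": 0, "dz": 0, "ax": 0, "ay": 0, "az": 0},
    {"gripper": 0, "dx": 0, "dy": 0, "dz": 0, "ax": 0, "ay": 0, "az": 0},
    {"gripper": 0, "dx": 0, "dy": 0, "dz": 0, "ax": 0, "ay": 0, "az": 0},
    {"gripper": 0, "dx": 0, "dy": 0, "dz": 0, "ax": 0, "ay": 0, "az": 0},
    {"gripper": 0, "dx": 0, "dy": 0, "dz": 0, "ax": 0, "ay": 0, "az": 0},
  ],
)

```text
t: 57.5
tool_pos: [0.5066, -0.2951, 0.0775]
ee_rot: [0.0, 1.0, 0.0, -0.0]
contact_force: [-6.2, 4.3, 17.7]
grip_width: 0.0586
finger_force: 99.1
```

Request:
play_rows(
  increments=[
    {"gripper": 0, "dx": 0, "dy": 0, "dz": -0.04, "ax": 0, "ay": 0, "az": 0},
    {"gripper": 0, "dx": 0, "dy": 0, "dz": -0.05, "ax": 0, "ay": 0, "az": 0},
    {"gripper": 0, "dx": 0, "dy": 0, "dz": -0.1, "ax": 0, "ay": 0, "az": 0},
    {"gripper": 0, "dx": 0, "dy": 0, "dz": -0.15, "ax": 0, "ay": 0, "az": 0},
    {"gripper": 0, "dx": 0, "dy": 0, "dz": 0, "ax": 0, "ay": 0, "az": 0},
    {"gripper": 0, "dx": 0, "dy": 0, "dz": 0, "ax": 0, "ay": 0, "az": 0},
    {"gripper": 0, "dx": 0, "dy": 0, "dz": 0, "ax": 0, "ay": 0, "az": 0},
  ],
)

```text
t: 58.38
tool_pos: [0.5054, -0.2944, 0.1242]
ee_rot: [0.0, 1.0, 0.001, -0.001]
contact_force: [-1.3, 0.1, -1.7]
grip_width: 0.0585
finger_force: 97.7
```

```bash
python3 - <<'E'
from h import *
plan([(.398,-.317,.128,180,.025),(.398,-.317,.0300,None,.03)])
E
```

```text
at [ 0.5054 -0.2944  0.1242] 179.95 t 58.38
  1 x az -0.0006
  5 x dx +0.1432 dy -0.0301 dz -0.0051
  4 x dx +0.0000 dy +0.0000 dz +0.1633
```

Request:
play_rows(
  increments=[
    {"gripper": 0, "dx": 0.07, "dy": -0.015, "dz": 0, "ax": 0, "ay": 0, "az": 0},
    {"gripper": 0, "dx": 0.143, "dy": -0.03, "dz": 0, "ax": 0, "ay": 0, "az": 0},
    {"gripper": 0, "dx": 0.143, "dy": -0.03, "dz": 0, "ax": 0, "ay": 0, "az": 0},
    {"gripper": 0, "dx": 0.143, "dy": -0.03, "dz": 0, "ax": 0, "ay": 0, "az": 0},
    {"gripper": 0, "dx": 0.143, "dy": -0.03, "dz": 0, "ax": 0, "ay": 0, "az": 0},
    {"gripper": 0, "dx": 0.073, "dy": -0.015, "dz": 0, "ax": 0, "ay": 0, "az": 0},
    {"gripper": 0, "dx": 0, "dy": 0, "dz": 0, "ax": 0, "ay": 0, "az": 0},
    {"gripper": 0, "dx": 0, "dy": 0, "dz": 0.16, "ax": 0, "ay": 0, "az": 0},
    {"gripper": 0, "dx": 0, "dy": 0, "dz": 0.2, "ax": 0, "ay": 0, "az": 0},
    {"gripper": 0, "dx": 0, "dy": 0, "dz": 0.16, "ax": 0, "ay": 0, "az": 0},
    {"gripper": 0, "dx": 0, "dy": 0, "dz": 0.07, "ax": 0, "ay": 0, "az": 0},
    {"gripper": 0, "dx": 0, "dy": 0, "dz": 0.02, "ax": 0, "ay": 0, "az": 0},
    {"gripper": 0, "dx": 0, "dy": 0, "dz": 0, "ax": 0, "ay": 0, "az": 0},
    {"gripper": 0, "dx": 0, "dy": 0, "dz": 0, "ax": 0, "ay": 0, "az": 0},
  ],
)

```text
t: 60.12
tool_pos: [0.3998, -0.3181, 0.035]
ee_rot: [0.0, 1.0, -0.001, 0.001]
contact_force: [0.5, -0.2, -3.0]
grip_width: 0.0581
finger_force: 97.7
```

Request:
play_rows(
  increments=[
    {"gripper": 0, "dx": 0, "dy": 0, "dz": 0.015, "ax": 0, "ay": 0, "az": 0},
    {"gripper": 0, "dx": 0, "dy": 0, "dz": 0.012, "ax": 0, "ay": 0, "az": 0},
    {"gripper": 0, "dx": 0, "dy": 0, "dz": 0, "ax": 0, "ay": 0, "az": 0},
    {"gripper": 0, "dx": 0, "dy": 0, "dz": 0, "ax": 0, "ay": 0, "az": 0},
  ],
)

```text
t: 60.62
tool_pos: [0.399, -0.3174, 0.0299]
ee_rot: [0.0, 1.0, 0.0, -0.0]
contact_force: [0.2, 1.3, -3.0]
grip_width: 0.0579
finger_force: 97.7
```

Still just above the coaster, so I'll lower another millimetre or so, then release and rise.

Request:
play_rows(
  increments=[
    {"gripper": 0, "dx": 0, "dy": 0, "dz": 0.007, "ax": 0, "ay": 0, "az": 0},
    {"gripper": 0, "dx": 0, "dy": 0, "dz": 0, "ax": 0, "ay": 0, "az": 0},
    {"gripper": 0, "dx": 0, "dy": 0, "dz": 0, "ax": 0, "ay": 0, "az": 0},
  ],
)

```text
t: 61.0
tool_pos: [0.3991, -0.3175, 0.0295]
ee_rot: [0.0, 1.0, 0.0, -0.0]
contact_force: [-2.5, 1.3, 5.4]
grip_width: 0.0586
finger_force: 97.7
```

Request:
play_rows(
  increments=[
    {"gripper": 1, "dx": 0, "dy": 0, "dz": 0, "ax": 0, "ay": 0, "az": 0},
    {"gripper": 1, "dx": 0, "dy": 0, "dz": 0, "ax": 0, "ay": 0, "az": 0},
    {"gripper": 1, "dx": 0, "dy": 0, "dz": 0, "ax": 0, "ay": 0, "az": 0},
    {"gripper": 1, "dx": 0, "dy": 0, "dz": 0, "ax": 0, "ay": 0, "az": 0},
    {"gripper": 1, "dx": 0, "dy": 0, "dz": -0.1, "ax": 0, "ay": 0, "az": 0},
    {"gripper": 1, "dx": 0, "dy": 0, "dz": -0.2, "ax": 0, "ay": 0, "az": 0},
    {"gripper": 1, "dx": 0, "dy": 0, "dz": -0.3, "ax": 0, "ay": 0, "az": 0},
    {"gripper": 1, "dx": 0, "dy": 0, "dz": -0.3, "ax": 0, "ay": 0, "az": 0},
    {"gripper": 1, "dx": -0.2, "dy": 0, "dz": -0.3, "ax": 0, "ay": 0, "az": 0},
    {"gripper": 1, "dx": -0.2, "dy": 0, "dz": -0.3, "ax": 0, "ay": 0, "az": 0},
    {"gripper": 1, "dx": 0, "dy": 0, "dz": 0, "ax": 0, "ay": 0, "az": 0},
    {"gripper": 1, "dx": 0, "dy": 0, "dz": 0, "ax": 0, "ay": 0, "az": 0},
  ],
)

```text
t: 62.5
tool_pos: [0.4585, -0.317, 0.254]
ee_rot: [0.0, 1.0, 0.0, -0.0]
contact_force: [0.4, 0.4, -0.5]
grip_width: 0.0854
finger_force: 0.0
```

```bash
python3 -c "
from jm import *
look('pics/j3.png')
cv2.imwrite('pics/side9.png',eyes.capture('side')[:,:,::-1])
a=cv2.imread('pics/j3.png');b=cv2.imread('pics/side9.png')
cv2.imwrite('pics/fin.png',np.vstack([cv2.resize(a[50:350],(640,300)),b[60:360]]))"
```

```text
[ 0.4577 -0.3167  0.2529] 179.94 [-0.68  0.16  1.77 -0.    1.21 -2.25]
jar 0.58 [ 0.3987 -0.3176] 0.963
coaster 0.86 [ 0.3976 -0.3174] 0.973
pad_top 0.84 [ 0.5059 -0.2933] 0.949
pad dark [ 0.5046 -0.2981] 0.088
```

View pics/fin.png

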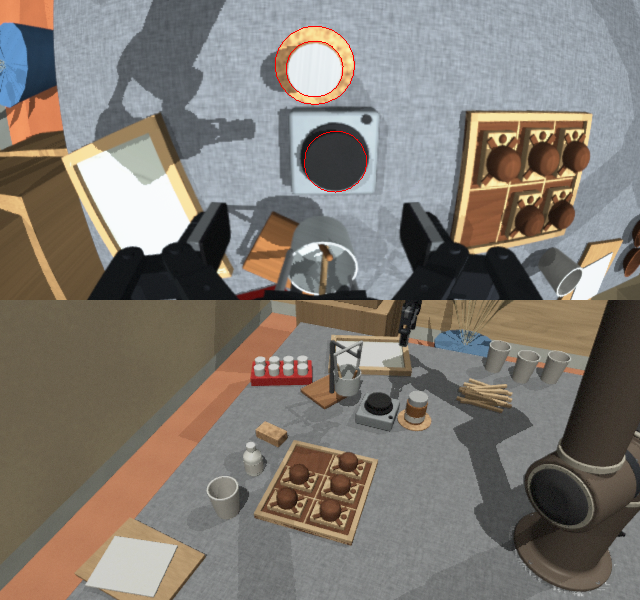

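The final views show the jar upright and centred on its coaster, the five turtles in their cells, and the pail hanging on the hook. The bystanders haven't moved. Handing in.

```bash
python3 -c "
from rig import bot
print(bot.hand_in())"
```

```text
the job is handed in; nothing more can be done
None
```

I handed the job in at about 63 s. The pail hangs on the hook, the 5 turtles present are centred in the tray (near row full, two in the far row), and the jar was pressed fully down for just over a second and is back on its coaster; the hand-in returned no verdict.

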